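Unload the ratchet heel clamp

ROBOT

A 6-joint arm with a two-finger parallel gripper is mounted at the origin on the work surface. World frame = base frame: x ahead of the robot, y to its left, z up, the work surface at z = 0. Lengths are in mm, angles in rad, forces in N, time in s.
With the tool pointing down it reaches from about 350 to 975 mm from the base axis. Payload 7.1 kg.
Tool frame: the origin (TCP) lies at the very end of the fingers, on their centre line; the grasp point (between the pads) lies 19 mm behind it (ctrl.pinch_z is the distance from the TCP to the grasp point, in mm); z points along the fingers, y is the direction in which the jaws open and shut (so a half turn about z gives the same grasp; the last joint's range is limited). The gripper opens to 88 mm and grips with 3 to 60 N. Pads are 20 mm wide; open, the fingers measure 115 mm over their backs; the gripper's body (75 mm by 178 mm) begins 61 mm behind the grasp point.
Start: joints at [1.114, 0.423, 1.63, -0, 1.089, -0.019], TCP at [264.935, 566.051, 222.675] pointing down, gripper open.
Joint ranges: [-3, 3], [-0.9, 2.11], [0.09, 2.58], [-1.31, 4.45], [0.11, 2.69], [-2.54, 2.54]. Speed limits (rad/s): [2.39, 2.39, 3.01, 3.14, 3.14, 3.14].

INTERFACE

Orientations are given as a rotation vector (axis times angle).
In Python, from workcell import ctrl gives the robot as it stands.
- The arm moves only by the shell command python3 -m inch 'ROWS' [OPENING]. ROWS is JSON, a list of rows, each an object with "xyz": the shift along the tool's x, y, z in cm, a list of three; "spin": the turn about the tool's z in degrees. A call has 1 to 20 rows; each row is the pose to reach, as a shift and turn from the pose measured when the call began, along the tool's axes at that moment; what a row does not reach only later rows make up. A row lasts 1/10 s, in which the tool goes at most 50 mm and 8.59 degrees, less where a joint would pass 70% of its speed; a pose out of reach is approached as far as the arm can. A call with a gripper value outside its range is refused whole. OPENING is the closure, from 0 (fully open) to 1 (shut), set as the call begins (- or left out, the last holds). The fingers move at their own pace and stop on an object; the grip force is fixed at half the most. Time passes only in rows, so rows that repeat a pose let the fingers close. It gives the time, the measured TCP pose, the force and the opening at its end, in the units of the state.
- ctrl.get_obs(): the state, without advancing time (a new reading comes with each control period).
- ctrl.get_image(name): name is "side" or "top" or "wrist"; returns the picture (384x512x3 uint8, red, green, blue); there is no depth.
- ctrl.camera_info(name): a dict with "camera_matrix" (3x3 intrinsics, pixels), "k1" (the pictures are not rectified: a ray, as slopes to the right and down, at radius r is drawn at 1 + k1 r^2 times it, then the intrinsics apply), "R" (3x3) and "t" (3): a world point X has camera coordinates R X + t; the wrist camera has in their place "hand_eye" (4x4, takes a point from camera to tool coordinates, whose origin is the TCP and whose axes are the flange's). Camera axes: x right, y down, z forward; pixel columns grow to the right and rows downward; lengths in mm; the calibration is good to about 2 mm. A picture is of the moment at which its call begins: read the wrist's pose just before it. camera_info takes no time and is no camera call.
- ctrl.close_job(): hands the job in, once; it reports no verdict.
The state is a dict: "t": time; "qpos": joint angles; "qvel": joint speeds; "joint_torque": joint torques, N m; "ee_pos": TCP position; "orientation": TCP orientation; "ft_force": force on the tool from outside, world axes, zero at the start; "moment": the same for the moment, N m; "width": finger opening in mm.
Only numpy, scipy, OpenCV 4.12 (cv2) and the standard library are available. Lean on these libraries where they do the work, as an engineer would, in place of code of your own. Each camera call takes 0.05 s, during which the arm holds its last target. There are 200 camera calls.

TASK

The glue has set: throw the ratchet pawl right back so that it stays clear of the teeth, draw the toothed bar fully out, and move every heel block from the clamp onto the top of the narrow wooden drying rail, each resting on the rail itself. Then push the bar fully home and drop the pawl back onto its teeth, so the clamp is ready for the next batch, and leave the jar, tin, lamp and brush where they are.

Things in the scene. Friction and masses are not known exactly. Their poses are not given: they have to be found in the camera images.
- clamp: Gang clamp fixed to the bench. Origin on the bench, on the bar's centre line; local +x runs along the bar from pull knob to fence, z up. Wooden bed: 240 mm along y, x -5 to 125 mm, top 12 mm up. Low fence at its +x end (inner face x = 110 mm, top 28 mm up), end lips 26 mm high at y = +-117 mm. The blocks stand on the bed in a row along y, between fence and jaw.
- bar (a joint): Toothed steel bar carrying the jaw, m: 0 = fully home, grows as it is drawn towards clamp -x, 0.105 = fully out at its stop. About 3 N friction, stays where left. While the pawl is down its teeth (10 mm pitch, 6 mm high) let it go in but not out.
- jaw_face (a point): Middle of the moving jaw's block-side face (clamp x = 90 mm minus the bar's joint value). The jaw is a plate 200 mm along y, 16 mm thick, from 16 to 46 mm above the bench; with the bar home it stands 20 mm from the fence.
- bar_knob (a point): Centre of the upright wooden pull knob at the outer end of the bar: a vertical cylinder 24 mm across and 48 mm tall, its centre 64 mm and its top 88 mm above the bench. Clamp x = -175 mm minus the bar's joint value.
- pawl (a joint): Ratchet pawl (iron bell crank), rad: 0 = fully in the teeth (up to 0.2 when resting on a tooth), grows as the tip lifts and the thumb piece goes back towards clamp -x, 1.75 = thrown right back on its stop. Turns freely: past about 1.05 rad it falls back onto its stop by its own weight and stays; short of that it falls onto the teeth.
- pawl_pivot (a point): Point on the pawl's hinge axis (along clamp y), on the centre line, 60 mm above the bench, at clamp x = -78 mm. It sits between two steel cheeks that reach from clamp x = -103 to -53 mm, stand 11 to 21 mm to either side and end 72 mm above the bench.
- pawl_knob (a point): Centre of the wooden ball (18 mm across) on the pawl's thumb piece, 47 mm from the pivot on a 10 mm thick stalk. Pawl down: the thumb piece stands upright, the ball 46 mm above and 7 mm to clamp +x of the pivot. Pawl thrown back: it lies level, pointing to clamp -x.
- pawl_tip (a point): The pawl's tooth at the end of its 13 mm thick, 40 mm long arm. Pawl down: 34 mm to clamp +x of the pivot and 20 mm below it. Pawl thrown back: the arm stands up, the tip 37 mm above and 14 mm to clamp +x of the pivot.
- rail: Drying rail: plain wooden batten fixed to the bench, 290 mm long (its x axis), 30 mm wide (y), 50 mm high. Origin under its centre, on the bench.
- rail_top (a point): Centre of the rail's flat top face, 50 mm above the bench; x along the rail, y across it, z up.
- nail_jar: Bystander, loose: squat glass jar, 64 mm across, 65 mm tall. Origin at the centre of its underside. Leave alone.
- tin: Bystander, loose: round black polish tin, 76 mm across, 28 mm tall. Origin at the centre of its underside. Leave alone.
- lamp: Bystander, loose: spirit lamp base of sheet metal, 80 mm across, 60 mm tall. Origin at the centre of its underside. Leave alone.
- brush: Bystander, loose: shoe brush, bristles down, 150 mm long (x), 46 mm wide, 46 mm tall. Origin at the centre of its underside. Leave alone.
- block0_mid (a point): Centre of a loose heel block: D-shaped upright block 44 mm deep (x: flat face at +x, rounded back of 18 mm radius at -x), 36 mm wide (y), 42 mm high (z), about 90 g. Three to five of the five blocks are present at the start, standing in the clamp with +x towards the fence.
- block1_mid (a point): Centre of a loose heel block: D-shaped upright block 44 mm deep (x: flat face at +x, rounded back of 18 mm radius at -x), 36 mm wide (y), 42 mm high (z), about 90 g. Three to five of the five blocks are present at the start, standing in the clamp with +x towards the fence.
- block2_mid (a point): Centre of a loose heel block: D-shaped upright block 44 mm deep (x: flat face at +x, rounded back of 18 mm radius at -x), 36 mm wide (y), 42 mm high (z), about 90 g. Three to five of the five blocks are present at the start, standing in the clamp with +x towards the fence.
- block3_mid (a point): Centre of a loose heel block: D-shaped upright block 44 mm deep (x: flat face at +x, rounded back of 18 mm radius at -x), 36 mm wide (y), 42 mm high (z), about 90 g. Three to five of the five blocks are present at the start, standing in the clamp with +x towards the fence.
- block4_mid (a point): Centre of a loose heel block: D-shaped upright block 44 mm deep (x: flat face at +x, rounded back of 18 mm radius at -x), 36 mm wide (y), 42 mm high (z), about 90 g. Three to five of the five blocks are present at the start, standing in the clamp with +x towards the fence.
Things that resemble listed ones, but are neither listed nor needed, are in the scene too. Leave any grey look-alike of the part that bears block3_mid alone. What is shaped like the part that bears block1_mid but green is not meant.

How it is judged (in metres and radians):
On the way, in this order (a step that is already met when the one before it is completed fails the run):
1. the pawl is thrown back clear of the teeth (value of joint pawl above 1.4 rad and value of joint bar below 0.06 m), for 0.2 s.
2. the toothed bar is drawn out (at least 95 mm) past the raised pawl (value of joint bar above 0.095 m and value of joint pawl above 0.6 rad), for 0.2 s.
3. every heel block rests on the drying rail, let go (z of block0_mid in the frame of rail_top between 0.012 and 0.028 m and y of block0_mid in the frame of rail_top between -0.02 and 0.02 m and x of block0_mid in the frame of rail_top between -0.145 and 0.145 m and linear speed of each of block0, block1, block2, block3, block4 below 0.03 m/s and contact force between the fingers and block0 below 0.2 N and z of block1_mid in the frame of rail_top between 0.012 and 0.028 m and y of block1_mid in the frame of rail_top between -0.02 and 0.02 m and x of block1_mid in the frame of rail_top between -0.145 and 0.145 m and contact force between the fingers and block1 below 0.2 N and z of block2_mid in the frame of rail_top between 0.012 and 0.028 m and y of block2_mid in the frame of rail_top between -0.02 and 0.02 m and x of block2_mid in the frame of rail_top between -0.145 and 0.145 m and contact force between the fingers and block2 below 0.2 N and z of block3_mid in the frame of rail_top between 0.012 and 0.028 m and y of block3_mid in the frame of rail_top between -0.02 and 0.02 m and x of block3_mid in the frame of rail_top between -0.145 and 0.145 m and contact force between the fingers and block3 below 0.2 N and z of block4_mid in the frame of rail_top between 0.012 and 0.028 m and y of block4_mid in the frame of rail_top between -0.02 and 0.02 m and x of block4_mid in the frame of rail_top between -0.145 and 0.145 m and contact force between the fingers and block4 below 0.2 N), for 0.2 s.
At the end, for the whole second after the job is handed in: Every block present rests on the rail's top (any face down; centre within 20 mm of the rail's centre line and within its length, not on another block), at rest and let go; the bar is pushed home (within 10 mm of fully in) and the pawl lies on its teeth (below 0.35 rad) (all of step 3 and value of joint bar below 0.01 m and value of joint pawl below 0.35 rad); the robot touches nothing.
It fails at once if the nail jar is pushed more than 50 mm or tipped over (distance of nail_jar from where it was at the start of the episode above 0.05 m or angle between nail_jar's own z axis and vertical above 0.6 rad).
It fails at once if the polish tin is pushed more than 50 mm or tipped over (distance of tin from where it was at the start of the episode above 0.05 m or angle between tin's own z axis and vertical above 0.6 rad).
It fails at once if the lamp base is pushed more than 50 mm or tipped over (distance of lamp from where it was at the start of the episode above 0.05 m or angle between lamp's own z axis and vertical above 0.6 rad).
It fails at once if the brush is pushed more than 50 mm or tipped over (distance of brush from where it was at the start of the episode above 0.05 m or angle between brush's own z axis and vertical above 0.6 rad).
Of block0, block1, block2, block3, block4 only 3 to 5 are there at a start; the rules pass over those that are not, and their reading is None.
At some moment in a run one of block0, block1, block2, block3, block4 may be knocked a few centimetres aside while the robot is not near it.
Once in a run the grip may slacken for a moment while it holds something.
It also fails if it takes over 210 s, if anything falls off the work surface, if the arm or the gripper's body presses on something with over 40 N, if the wrist force passes 120 N, or if a joint passes its speed limit or range.

## Working session

There is one attempt and no reset: what is moved stays moved. The work goes in short steps, Python scripts to look and compute and a shell command to move; the robot and the scene stay as the last step left them, time stands still between calls to the robot, and variables do not carry over. Pictures are saved under pics/ and viewed, about 12 in all and at most 16, crops included, and the job is handed in when it is done.

```bash
mkdir -p pics; ls
python3 - <<'E'
from workcell import ctrl
import cv2,numpy as np
o=ctrl.get_obs();print({k:np.round(v,3) for k,v in o.items()})
for n in('side','top','wrist'):
    im=ctrl.get_image(n);cv2.imwrite(f'pics/{n}0.png',im[:,:,::-1])
    print(n,{k:np.round(v,3).tolist() for k,v in ctrl.camera_info(n).items()})
E
```

```text
pics
{'t': np.float64(0.0), 'qpos': array([ 1.114,  0.424,  1.631, -0.   ,  1.089, -0.019]), 'qvel': array([ 0.001, -0.   ,  0.   , -0.001,  0.002, -0.   ]), 'joint_torque': array([ 1.0000e-03, -5.4464e+01, -2.7367e+01,  6.4000e-02,  2.3000e-02,
       -0.0000e+00]), 'ee_pos': array([264.702, 565.532, 221.895]), 'orientation': array([-6.820e-01, -3.066e+00,  2.000e-03]), 'ft_force': array([ 0.343, -0.213,  0.134]), 'moment': array([-0.047,  0.032,  0.039]), 'width': np.float64(87.597)}
side {'camera_matrix': [[416.383, 0.0, 256.632], [0.0, 416.383, 192.253], [0.0, 0.0, 1.0]], 'k1': -0.007, 'R': [[0.936, -0.352, 0.005], [-0.252, -0.678, -0.691], [0.247, 0.645, -0.723]], 't': [-456.955, 176.949, 1080.493]}
top {'camera_matrix': [[455.591, 0.0, 246.777], [0.0, 455.591, 190.296], [0.0, 0.0, 1.0]], 'k1': -0.083, 'R': [[0.009, -1.0, -0.012], [-0.993, -0.007, -0.12], [0.12, 0.013, -0.993]], 't': [11.426, 501.737, 1574.115]}
wrist {'camera_matrix': [[282.61, 0.0, 253.9], [0.0, 282.61, 192.421], [0.0, 0.0, 1.0]], 'k1': -0.068, 'hand_eye': [[-0.0, -0.97, -0.244, 65.803], [1.0, -0.0, 0.0, -0.216], [-0.0, -0.244, 0.97, -162.654], [0.0, 0.0, 0.0, 1.0]]}
```

View pics/top0.png

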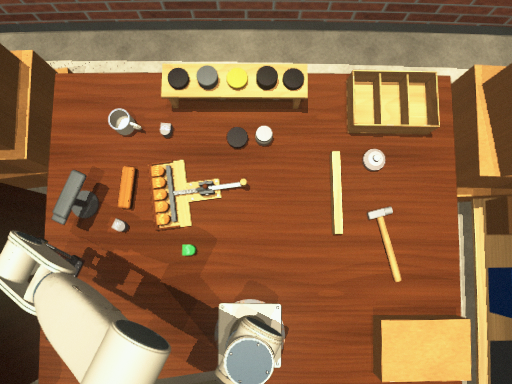

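View pics/side0.png

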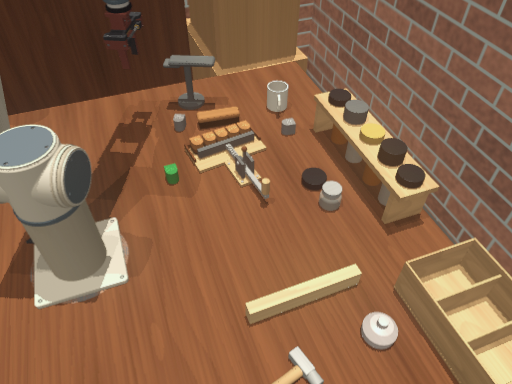

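```bash
cat > h.py <<'E'
import numpy as np,cv2
from workcell import ctrl
from scipy.spatial.transform import Rotation as Ro
def cam(n,o=None):
    c=ctrl.camera_info(n);K=np.array(c['camera_matrix']);k=c['k1']
    if n=='wrist':
        o=o or ctrl.get_obs();H=np.array(c['hand_eye']);A=Ro.from_rotvec(o['orientation']).as_matrix()
        Rcw=A@H[:3,:3];p=A@H[:3,3]+np.array(o['ee_pos'])
    else: Rcw=np.array(c['R']).T;p=-Rcw@np.array(c['t'])
    return K,k,Rcw,p
def ray(C,u,v):
    K,k,R,p=C
    s=cv2.undistortPoints(np.array([[[u,v]]],float),K,np.array([k,0,0,0.]))[0,0]
    d=R@np.array([s[0],s[1],1]);return p,d/np.linalg.norm(d)
def atz(C,u,v,z):
    p,d=ray(C,u,v);return p+d*(z-p[2])/d[2]
def proj(C,X):
    K,k,R,p=C
    return cv2.projectPoints(np.array([X],float),cv2.Rodrigues(R.T)[0],-R.T@p,K,np.array([k,0,0,0.]))[0][0,0]
def tri(*L):
    A=np.zeros((3,3));b=np.zeros(3);Q=[]
    for C,u,v in L:
        p,d=ray(C,u,v);M=np.eye(3)-np.outer(d,d);A+=M;b+=M@p;Q.append((p,M))
    X=np.linalg.solve(A,b);return X,[np.linalg.norm(M@(X-p)) for p,M in Q]
def wpic(name):
    o=ctrl.get_obs();im=ctrl.get_image('wrist');cv2.imwrite(f'pics/{name}.png',im[:,:,::-1]);np.save(f'pics/{name}.npy',np.r_[o['ee_pos'],o['orientation']]);return cam('wrist',o),im
def wcam(name):
    a=np.load(f'pics/{name}.npy');return cam('wrist',dict(ee_pos=a[:3],orientation=a[3:]))
def go(X,yaw=None):
    "rows units to bring TCP to X (mm): tool cm"
    o=ctrl.get_obs();A=Ro.from_rotvec(o['orientation']).as_matrix()
    print('tool x axis deg',np.round(np.degrees(np.arctan2(A[1,0],A[0,0])),1),'z',np.round(A[:,2],3),'ee',np.round(o['ee_pos'],1))
    return np.round(A.T@(np.array(X)-o['ee_pos'])/10,2)
E
python3 - <<'E'
import cv2,numpy as np
t=cv2.imread('pics/top0.png');s=cv2.imread('pics/side0.png')
a=cv2.resize(t[150:240,140:260],None,fx=3.3,fy=3.3,interpolation=3)   # 120x90
b=cv2.resize(s[105:210,165:285],None,fx=3.3,fy=3.3,interpolation=3)   # 
c=cv2.resize(t[140:245,320:400],None,fx=2.4,fy=2.4);d=cv2.resize(s[255:330,235:375],None,fx=2.4,fy=2.4)
m=np.zeros((600,800,3),np.uint8)
for im,x,y in((a,0,0),(b,400,0),(c,0,347),(d,400,347)):
    h=min(im.shape[0],600-y);w=min(im.shape[1],800-x);m[y:y+h,x:x+w]=im[:h,:w]
cv2.imwrite('pics/mos.png',m)
E
```

```text
(no output)
```

View pics/mos.png

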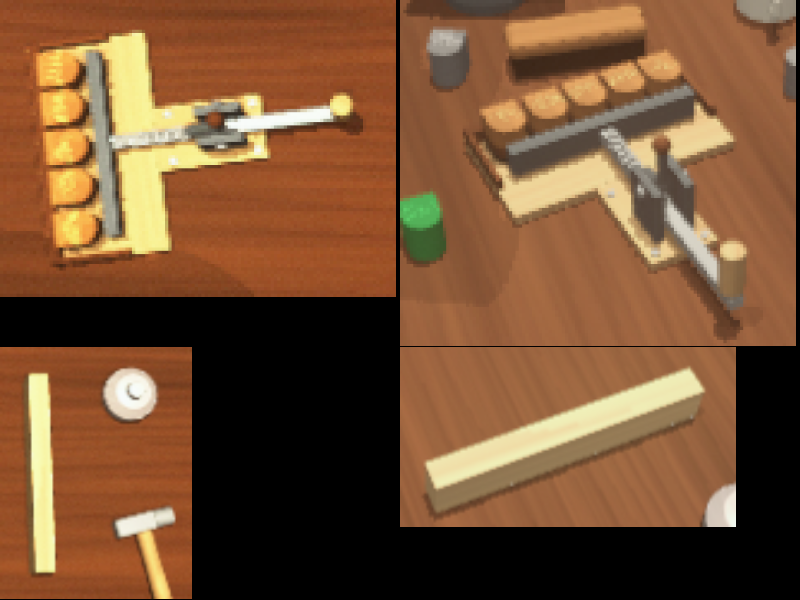

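Run:
```python
from h import *
T=cam('top');S=cam('side')
mt=lambda u,v:(T,140+u/3.3,150+v/3.3); ms=lambda u,v:(S,165+(u-400)/3.3,105+v/3.3)
rt=lambda u,v:(T,320+u/2.4,140+(v-347)/2.4); rs=lambda u,v:(S,235+(u-400)/2.4,255+(v-347)/2.4)
P=lambda n,r:print(n,np.round(r[0],1),np.round(r[1],1))
P('knobtop',tri(mt(341,102),ms(733,245)));P('ball',tri(mt(215,120),ms(662,144)))
P('railA',tri(rt(28,374),rs(690,370)));P('railB',tri(rt(48,374),rs(703,388)));P('railC',tri(rt(34,572),rs(428,462)));P('railD',tri(rt(55,572),rs(440,486)))
print('rail z50',[atz(*rt(38,374),50).round(1),atz(*rt(45,572),50).round(1)])
print('knob88',atz(*mt(341,102),88).round(1),'bar far pt at z~50',atz(*mt(115,141),50).round(1))
print('jaw ends top46',atz(*mt(93,51),46).round(1),atz(*mt(111,236),46).round(1))
for n,p in dict(b0=(59,68),b1=(64,107),b2=(70,147),b3=(71,187),b4=(77,227)).items(): print(n,atz(*mt(*p),54).round(1))
for n,p in dict(tin=(237,137),jar=(264,134),lamp=(374,160),brush=(127,187),green=(189,250),grey1=(119,226),grey2=(166,130)).items(): print(n,atz(T,*p,40).round(0))
```

```text
knobtop [525.9  26.6  91.1] [0.4 0.4]
ball [505.9 154.2 106.5] [1.2 1.2]
railA [ 641.6 -283.8   43.2] [0.5 0.5]
railB [ 639.6 -311.6   51.3] [0.2 0.2]
railC [ 352.9 -288.5   45. ] [2.1 2.1]
railD [ 353.5 -318.    50. ] [2.8 2.8]
rail z50 [array([ 639.9, -297.2,   50. ]), array([ 350.7, -303. ,   50. ])]
knob88 [526.8  26.6  88. ] bar far pt at z~50 [488.9 266.   50. ]
jaw ends top46 [586.  293.1  46. ] [388.7 268.3  46. ]
b0 [566.1 327.4  54. ]
b1 [524.3 320.7  54. ]
b2 [481.7 312.9  54. ]
b3 [439.4 310.6  54. ]
b4 [397.4 303.   54. ]
tin [691.  52.  40.]
jar [703. -44.  40.]
lamp [ 612. -434.   40.]
brush [509. 439.  40.]
green [291. 213.  40.]
grey1 [371. 462.  40.]
grey2 [716. 306.  40.]
```

Run:
```python
from h import *
print(go([500,200,320]))
```

```text
tool x axis deg 154.9 z [-0.001 -0.001 -1.   ] ee [264.7 565.7 222.1]
[-36.81 -23.16  -9.77]
```

```bash
python3 -m inch '[{"xyz":[0,0,-5],"spin":0},{"xyz":[0,0,-9.8],"spin":0},{"xyz":[-4,-2.5,-9.8],"spin":-3},{"xyz":[-8,-5,-9.8],"spin":-6},{"xyz":[-12,-7.5,-9.8],"spin":-12},{"xyz":[-16,-10,-9.8],"spin":-18},{"xyz":[-20,-12.5,-9.8],"spin":-24},{"xyz":[-24,-15,-9.8],"spin":-30},{"xyz":[-28,-17.5,-9.8],"spin":-33},{"xyz":[-32,-20,-9.8],"spin":-33},{"xyz":[-35,-22,-9.8],"spin":-33},{"xyz":[-36.8,-23.2,-9.8],"spin":-33},{"xyz":[-36.8,-23.2,-9.8],"spin":-33},{"xyz":[-36.8,-23.2,-9.8],"spin":-33},{"xyz":[-36.8,-23.2,-9.8],"spin":-33}]' 1
python3 - <<'E'
from h import *
C,im=wpic('w1'); print(go([500,200,320]))
print(proj(C,[505,154,106]),proj(C,[482,313,54]))
E
```

```text
t: 1.65
ee_pos: [499.1, 200.4, 320.2]
orientation: [0.218, -3.133, 0.001]
ft_force: [-0.5, -0.2, -0.1]
width: 0.7
tool x axis deg -172.0 z [-0.001 -0.001 -1.   ] ee [499.1 200.6 320.3]
[-0.08 -0.07  0.03]
[219.63957026 171.48720116] [328.36974861 165.27736515]
```

View pics/w1.png

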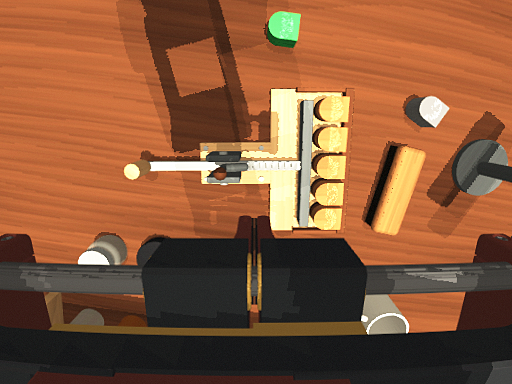

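Run:
```python
from h import *
C=wcam('w1');T=cam('top');S=cam('side')
P=lambda n,r:print(n,np.round(r[0],1),np.round(r[1],1))
P('ball',tri((C,220,172),(T,205.2,186.4),(S,244.4,148.6)))
P('knob',tri((C,132,172),(T,243.3,181),(S,265.9,179.2)))
j=[atz(C,307,100,46),atz(C,305,228,46)];print('jaw',j[0].round(1),j[1].round(1),np.degrees(np.arctan2(*(j[1]-j[0])[[1,0]])))
tb=dict(b0=(59,68),b1=(64,107),b2=(70,147),b3=(71,187),b4=(77,227))
for (n,p),q in zip(tb.items(),[(329,216),(330,191),(331,165),(332,137),(333,109)]):
  P(n,tri((C,*q),(T,140+p[0]/3.3,150+p[1]/3.3))); print(atz(C,*q,54).round(1))
# block mask
im=cv2.imread('pics/w1.png');hsv=cv2.cvtColor(im,cv2.COLOR_BGR2HSV)
print(hsv[165,331],hsv[137,332],hsv[150,285])
```

```text
ball [505.8 154.3 106.4] [0.4 1.1 1.4]
knob [526.   27.4  90. ] [0.6 0.8 0.4]
jaw [391.2 264.5  46. ] [590.7 297.9  46. ] 9.483627156467815
b0 [565.5 330.4  48.6] [2.4 2.4]
[562.4 330.6  54. ]
b1 [521.5 320.1  62.2] [2. 2.]
[521.6 323.7  54. ]
b2 [476.5 304.   98.3] [0.4 0.4]
[481. 317.  54.]
b3 [439.4 310.8  52. ] [0.3 0.3]
[439.1 310.   54. ]
b4 [398.  304.9  46.7] [0.5 0.5]
[398.9 303.5  54. ]
[ 24 137 255] [ 27 116 255] [ 29  56 255]
```

```bash
python3 -m inch '[{"xyz":[0,-0.5,5],"spin":-0.6},{"xyz":[0,-1.1,10],"spin":-0.6},{"xyz":[0,-1.1,15],"spin":-0.6},{"xyz":[0,-1.1,19],"spin":-0.6},{"xyz":[0,-1.1,22],"spin":-0.6},{"xyz":[0,-1.1,23.8],"spin":-0.6},{"xyz":[0,-1.1,23.8],"spin":-0.6},{"xyz":[0,-1.1,23.8],"spin":-0.6}]' 1
python3 - <<'E'
from h import *
print(go([506.9,147.4,82]))
C,im=wpic('w2')
s=ctrl.get_image('side')[:,:,::-1];cv2.imwrite('pics/s2.png',np.hstack([cv2.resize(s[100:190,185:295],(440,360)),cv2.resize(im[90:250,100:260,::-1],(360,360))]))
E
```

```text
t: 2.5
ee_pos: [500.3, 190.3, 82.5]
orientation: [0.237, -3.132, 0.001]
ft_force: [0.1, -0.2, 0.2]
width: 0.2
tool x axis deg -171.3 z [-0.001 -0.001 -1.   ] ee [500.3 190.3  82.5]
[-0.   -4.34  0.06]
```

View pics/s2.png

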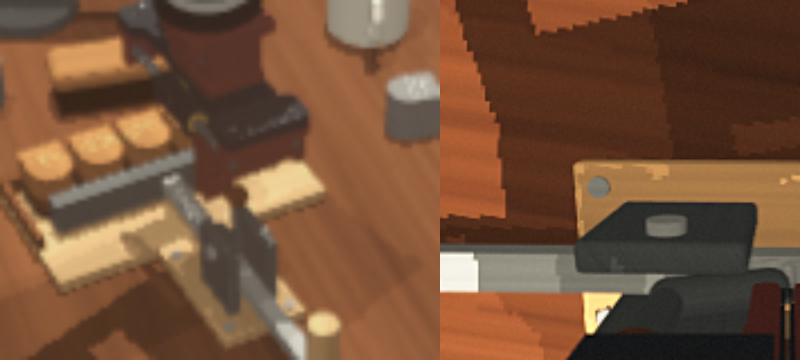

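```bash
python3 -m inch '[{"xyz":[0,-1,0],"spin":0},{"xyz":[0,-2,0],"spin":0},{"xyz":[0,-3,0],"spin":0},{"xyz":[0,-4,0],"spin":0},{"xyz":[0,-5,0],"spin":0},{"xyz":[0,-6,0],"spin":0},{"xyz":[0,-7,0],"spin":0},{"xyz":[0,-7.9,0],"spin":0},{"xyz":[0,-7.9,0],"spin":0},{"xyz":[0,-7.9,-3],"spin":0},{"xyz":[0,-7.9,-8],"spin":0},{"xyz":[0,-7.9,-12],"spin":0},{"xyz":[0,-7.9,-15],"spin":0},{"xyz":[0,-7.9,-15],"spin":0},{"xyz":[0,-7.9,-15],"spin":0}]' 1
python3 - <<'E'
from h import *
print(go([526,27.4,52]))
C,im=wpic('w3')
s=ctrl.get_image('side')[:,:,::-1];cv2.imwrite('pics/s3.png',np.hstack([cv2.resize(s[100:190,185:295],(440,360)),cv2.resize(im[60:240,60:320,::-1],(360,250)).repeat(1,0) if 0 else cv2.resize(im[60:240,100:280,::-1],(360,360))]))
E
```

```text
t: 4.1
ee_pos: [512.9, 112.4, 233.9]
orientation: [-0.237, 3.13, -0.0]
ft_force: [-0.5, -0.4, -0.7]
width: 0.4
tool x axis deg -171.4 z [ 0.002  0.    -1.   ] ee [512.9 112.4 233.9]
[ 0.03 -8.6  18.19]
```

View pics/s3.png

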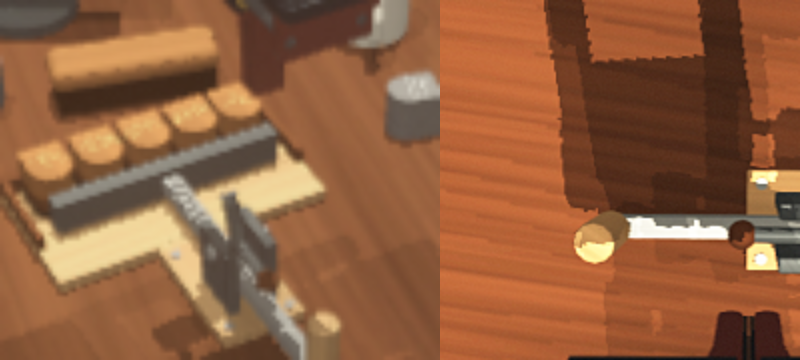

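```bash
python3 - <<'E'
from h import *
C=wcam('w3');k=tri((C,178,181.5),(T:=cam('top'),243.3,181),(cam('side'),265.9,179.2));print(k,atz(C,178,181.5,88))
print(go([*k[0][:2],54]))
E
python3 -m inch '[{"xyz":[0,-4.3,0],"spin":0},{"xyz":[0,-8.6,0],"spin":0},{"xyz":[0,-8.6,0],"spin":0},{"xyz":[0,-8.6,0],"spin":0}]' 0.42
python3 - <<'E'
from h import *
print(go([526,27.4,54]))
C,im=wpic('w4'); cv2.imwrite('pics/w4.png',im[60:,:,::-1]);print(proj(C,[526,27.4,88]))
E
```

```text
(array([525.6022618 ,  27.53729875,  89.85286334]), [np.float64(1.148747205430711), np.float64(1.0429581081908308), np.float64(0.4778605414137973)]) [525.11239512  27.84134473  88.        ]
tool x axis deg -171.4 z [-0.001 -0.001 -1.   ] ee [511.9 112.1 232.2]
[-0.1  -8.56 17.83]
t: 4.6
ee_pos: [524.1, 26.5, 230.7]
orientation: [0.233, -3.129, 0.0]
ft_force: [-1.0, -0.0, 1.0]
width: 28.8
tool x axis deg -171.5 z [-0.004 -0.    -1.   ] ee [524.1  26.5 230.7]
[-0.27  0.06 17.67]
[254.76732698 185.23672879]
```

View pics/w4.png

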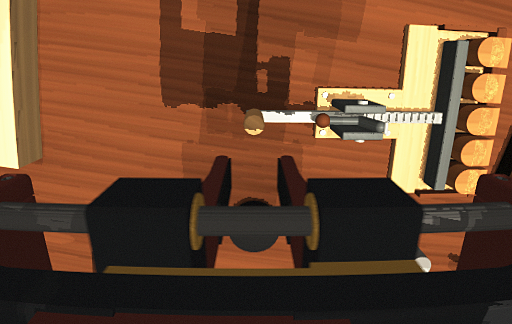

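```bash
python3 -m inch '[{"xyz":[0,0,4],"spin":0},{"xyz":[0,0.05,8],"spin":0},{"xyz":[0,0.05,12],"spin":0},{"xyz":[0,0.05,15],"spin":0},{"xyz":[0,0.05,17],"spin":0},{"xyz":[0,0.05,17.6],"spin":0},{"xyz":[0,0.05,17.6],"spin":0}]' 0.42
python3 -m inch '[{"xyz":[0,0,0],"spin":0},{"xyz":[0,0,0],"spin":0},{"xyz":[0,0,0],"spin":0},{"xyz":[0,0,0],"spin":0},{"xyz":[0,0,0],"spin":0},{"xyz":[0,0,0],"spin":0}]' 1
```

```text
t: 5.35
ee_pos: [522.5, 28.5, 54.1]
orientation: [0.237, -3.127, -0.0]
ft_force: [-0.8, -0.8, 0.4]
width: 51.0
t: 5.95
ee_pos: [523.3, 28.4, 54.9]
orientation: [0.237, -3.128, 0.0]
ft_force: [-0.8, -1.2, 6.4]
width: 23.6
```

```bash
python3 -m inch '[{"xyz":[0,-1,0],"spin":0},{"xyz":[0,-2,0],"spin":0},{"xyz":[0,-3,0],"spin":0},{"xyz":[0,-4,0],"spin":0},{"xyz":[0,-5,0],"spin":0},{"xyz":[0,-6,0],"spin":0},{"xyz":[0,-7,0],"spin":0},{"xyz":[0,-7.7,0],"spin":0},{"xyz":[0,-8,0],"spin":0},{"xyz":[0,-8.2,0],"spin":0},{"xyz":[0,-8.2,0],"spin":0},{"xyz":[0,-8.2,0],"spin":0}]' 1
```

```text
t: 7.15
ee_pos: [533.7, -46.1, 54.6]
orientation: [0.231, -3.125, -0.015]
ft_force: [-3.7, 48.3, 10.1]
width: 23.7
```

```bash
python3 -m inch '[{"xyz":[0,0.5,0],"spin":0},{"xyz":[0,0.5,0],"spin":0},{"xyz":[0,0.5,0],"spin":0},{"xyz":[0,0.5,0],"spin":0}]' 0.42
python3 -m inch '[{"xyz":[0,0,-5],"spin":0},{"xyz":[0,0,-10],"spin":0},{"xyz":[0,1,-15],"spin":0},{"xyz":[0,5,-15],"spin":0},{"xyz":[0,10,-16],"spin":0},{"xyz":[0,15,-16],"spin":0},{"xyz":[0,20,-16],"spin":0},{"xyz":[0,20,-16],"spin":0},{"xyz":[0,20,-16],"spin":0},{"xyz":[0,20,-16],"spin":0}]' 0
python3 - <<'E'
from h import *
C,im=wpic('w5')
s=ctrl.get_image('side')[:,:,::-1];cv2.imwrite('pics/s5.png',np.vstack([im[:270,:,::-1],cv2.resize(s[90:210,165:335],(454,320)).copy() if 0 else cv2.resize(s[90:210,165:335],(512,361))[:330]]))
E
```

```text
t: 7.55
ee_pos: [533.3, -42.2, 54.7]
orientation: [0.23, -3.126, -0.014]
ft_force: [0.1, -0.8, -0.4]
width: 49.9
t: 8.55
ee_pos: [505.6, 153.0, 216.4]
orientation: [0.228, -3.126, -0.013]
ft_force: [-0.7, -0.7, 0.1]
width: 88.2
```

View pics/s5.png

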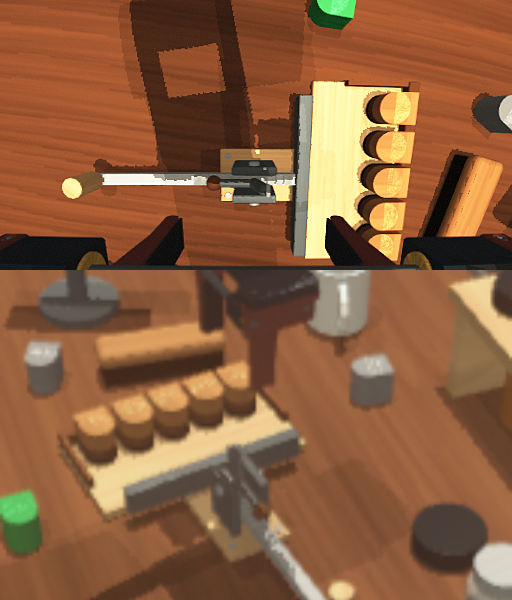

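Run:
```python
from h import *
C=wcam('w5');c=np.array([-.1495,.9888]);O=np.array([495.2,224.5])
f=lambda p:((p[:2]-O)@c).round(1)
k=atz(C,71,188,88);print('knob',k.round(1),'q',-f(k)-175)
for p in((313,97),(307,255)):
    j=atz(C,*p,46);print('jaw',j.round(1),'q',90-f(j))
# block tops: D tops brighter; flat-edge right
im=cv2.imread('pics/w5.png');hsv=cv2.cvtColor(im,cv2.COLOR_BGR2HSV)
Tn=cam('top');t=ctrl.get_image('top')[:,:,::-1];cv2.imwrite('pics/top5.png',t)
for p in((399,108),(394,145),(391,180),(388,214),(386,243)):
    b=atz(C,*p,54);y=np.dot(b[:2]-O,[-.9888,-.1495]);print('block',b.round(1),'clamp',f(b),y.round(1),proj(Tn,b).round(1))
# side-on check: pawl knob
print('ball thrown expected px',proj(C,[*(O-125*c),58.6]).round(0))
```

```text
knob [535.2 -42.2  88. ] q 94.60000000000002
jaw [401.8 206.9  46. ] q 93.4
jaw [594.5 236.8  46. ] q 92.7
block [398.6 305.3  54. ] clamp 94.3 83.5 [162.7 218.4]
block [440.2 309.7  54. ] clamp 92.5 41.6 [161.8 206.4]
block [481.3 316.7  54. ] clamp 93.2 -0.0 [160.1 194.7]
block [523.4 324.1  54. ] clamp 94.3 -42.7 [158.4 182.7]
block [561.3 331.8  54. ] clamp 96.2 -81.4 [156.6 171.9]
ball thrown expected px [207. 182.]
```

Run:
```python
from h import *
T=cam('top');S=cam('side');t=cv2.imread('pics/top5.png');s=ctrl.get_image('side')[:,:,::-1]
e=proj(T,[536,-45,88]);g=proj(S,[536,-45,88]);print(e,g)
def crop(im,p,r=14):
    u,v=int(p[0])-r,int(p[1])-r;return cv2.resize(im[v:v+2*r,u:u+2*r],(280,280),interpolation=cv2.INTER_NEAREST),u,v
a,ua,va=crop(t,e);b,ub,vb=crop(s,g)
t0=cv2.imread('pics/top0.png');s0=cv2.imread('pics/side0.png')
c,uc,vc=crop(t0,(243,181));d,ud,vd=crop(s0,(266,180));print(ua,va,ub,vb,uc,vc,ud,vd)
cv2.imwrite('pics/k5.png',np.vstack([np.hstack([a,b]),np.hstack([c,d])]))
```

```text
[264.39064652 178.36340423] [279.29386572 196.64614049]
250 164 265 182 229 167 252 166
```

View pics/k5.png

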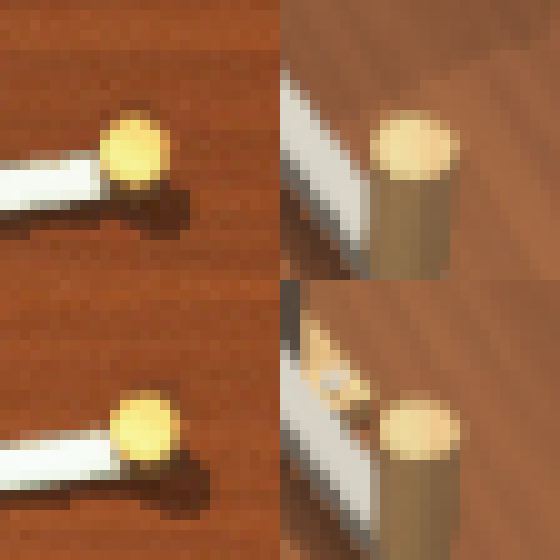

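Run:
```python
from h import *
T=cam('top');S=cam('side')
a=tri((T,262.9,178.5),(S,278,196.1));b=tri((T,242.9,181.2),(S,265.5,180.5));print(a,b,np.linalg.norm((a[0]-b[0])[:2]))
print(np.linalg.norm((atz(T,262.9,178.5,88)-atz(T,242.9,181.2,88))),np.linalg.norm((atz(S,278,196.1,88)-atz(S,265.5,180.5,88))))
```

```text
(array([535.23237469, -39.80294742,  85.3853954 ]), [np.float64(0.6663296571489157), np.float64(0.6663296571489233)]) (array([525.63453325,  28.27868527,  84.78441243]), [np.float64(0.579381103966706), np.float64(0.5793811039665648)]) 68.75483452865726
68.6849195153792 67.98277491162705
```

Run:
```python
from h import *
print(go([535.2,-41,56]))
```

```text
tool x axis deg -171.7 z [-0.008  0.008 -1.   ] ee [505.7 152.9 216.5]
[ -0.24 -19.76  15.86]
```

```bash
python3 -m inch '[{"xyz":[-0.2,-5,0],"spin":0},{"xyz":[-0.2,-10,0],"spin":0},{"xyz":[-0.2,-15,0],"spin":0},{"xyz":[-0.2,-19,2],"spin":0},{"xyz":[-0.2,-19.8,6],"spin":0},{"xyz":[-0.2,-19.8,10],"spin":0},{"xyz":[-0.2,-19.8,14],"spin":0},{"xyz":[-0.2,-19.8,15.8],"spin":0},{"xyz":[-0.2,-19.8,15.8],"spin":0}]' 0.42
python3 -m inch '[{"xyz":[0,0,0],"spin":0},{"xyz":[0,0,0],"spin":0},{"xyz":[0,0,0],"spin":0},{"xyz":[0,0,0],"spin":0}]' 1
python3 -m inch '[{"xyz":[0,-0.5,0],"spin":0},{"xyz":[0,-0.8,0],"spin":0},{"xyz":[0,-1,0],"spin":0},{"xyz":[0,-1,0],"spin":0},{"xyz":[0,-1,0],"spin":0}]' 1
```

```text
t: 9.65
ee_pos: [532.7, -42.2, 53.9]
orientation: [0.223, -3.12, -0.015]
ft_force: [-0.0, -0.6, 0.1]
width: 51.2
t: 10.05
ee_pos: [533.5, -42.2, 55.1]
orientation: [0.224, -3.123, -0.015]
ft_force: [-0.1, 0.2, 3.4]
width: 23.5
t: 10.55
ee_pos: [533.7, -45.9, 55.0]
orientation: [0.22, -3.121, -0.028]
ft_force: [-0.1, 42.0, 1.3]
width: 23.5
```

```bash
python3 -m inch '[{"xyz":[0,0,0],"spin":0},{"xyz":[0,0,0],"spin":0},{"xyz":[0,0,0],"spin":0},{"xyz":[0,0,-5],"spin":0},{"xyz":[0,0,-10],"spin":0},{"xyz":[0,2,-14],"spin":0},{"xyz":[0,7,-16],"spin":0},{"xyz":[0,12,-16],"spin":0},{"xyz":[0,17,-16],"spin":0},{"xyz":[0,22,-16],"spin":0},{"xyz":[0,26,-16],"spin":0},{"xyz":[0,30,-16],"spin":0},{"xyz":[0,30,-16],"spin":0},{"xyz":[0,30,-16],"spin":0}]' 0.3
python3 - <<'E'
from h import *
C,im=wpic('w6');print(go([482,312,40]))
T=cam('top');t=ctrl.get_image('top')[:,:,::-1];cv2.imwrite('pics/top6.png',t)
cv2.imwrite('pics/v6.png',cv2.resize(im[:300,:,::-1],(800,469)))
E
```

```text
t: 11.95
ee_pos: [494.1, 248.3, 220.5]
orientation: [0.222, -3.121, -0.027]
ft_force: [-0.7, -0.9, -0.2]
width: 61.6
tool x axis deg -171.9 z [-0.014  0.016 -1.   ] ee [494.1 247.6 220.5]
[ 0.08  6.22 18.16]
```

View pics/v6.png

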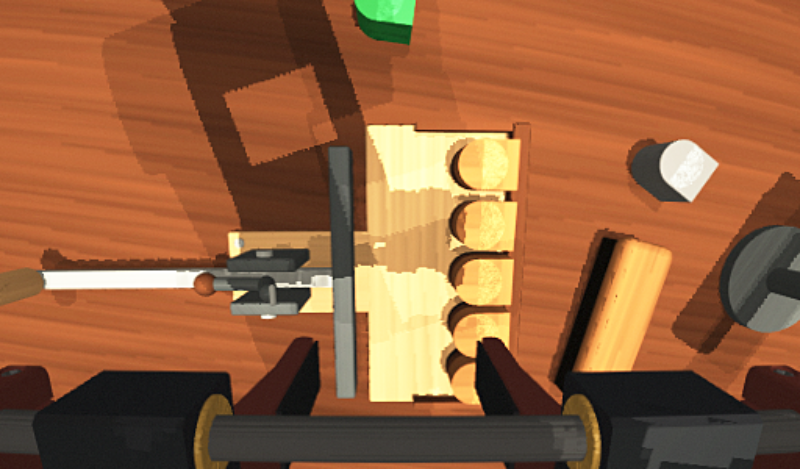

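Run:
```python
from h import *
C=wcam('w6');c=np.array([-.1495,.9888]);T=cam('top');O=np.array([494.4,229.9])
for i,p in enumerate(((490,164),(488,223),(486,279),(483,330))):
    b=atz(C,p[0]/1.5625,p[1]/1.5625,54);print(i,b.round(1),'clampx',((b[:2]-O)@c).round(1),proj(T,b).round(1))
# fence inner edge / flat top edges
for p in((519,164),(462,164),(517,223),(458,279),(514,279)):
    b=atz(C,p[0]/1.5625,p[1]/1.5625,54);print(b.round(1),((b[:2]-O)@c).round(1))
print('ball',((atz(C,205/1.5625,284/1.5625,58)[:2]-O)@c).round(1), 'pivot expected px',(proj(C,[*(O-78*c),60])*1.5625).round(0))
```

```text
0 [398.3 305.7  54. ] clampx 89.3 [162.6 218.5]
1 [440.3 311.9  54. ] clampx 89.2 [161.1 206.4]
2 [482.2 318.3  54. ] clampx 89.2 [159.7 194.4]
3 [522.6 323.6  54. ] clampx 88.4 [158.5 182.9]
[395.1 326.7  54. ] 110.6
[401.4 285.5  54. ] 68.8
[437.1 333.6  54. ] 111.1
[485.2 297.   54. ] 67.7
[479.2 339.8  54. ] 110.9
ball -124.1 pivot expected px [264. 282.]
```

Run:
```python
from h import *
print(go([398.5,304,31]))
```

```text
tool x axis deg -172.0 z [-0.014  0.016 -1.   ] ee [494.3 247.1 220.4]
[ 8.47  6.62 19.17]
```

```bash
python3 -m inch '[{"xyz":[4,3,3],"spin":-0.5},{"xyz":[7,5,6],"spin":-0.5},{"xyz":[8.5,6.6,10],"spin":-0.5},{"xyz":[8.5,6.6,14],"spin":-0.5},{"xyz":[8.5,6.6,17],"spin":-0.5},{"xyz":[8.5,6.6,18.7],"spin":-0.5},{"xyz":[8.5,6.6,19.1],"spin":-0.5},{"xyz":[8.5,6.6,19.1],"spin":-0.5}]' 0
python3 -m inch '[{"xyz":[0,0,0],"spin":0},{"xyz":[0,0,0],"spin":0},{"xyz":[0,0,0],"spin":0},{"xyz":[0,0,0],"spin":0},{"xyz":[0,0,0],"spin":0}]' 1
```

```text
t: 12.85
ee_pos: [398.6, 302.7, 31.5]
orientation: [0.229, -3.119, -0.026]
ft_force: [-0.2, 0.5, -0.0]
width: 88.2
t: 13.35
ee_pos: [398.7, 302.8, 31.9]
orientation: [0.229, -3.12, -0.027]
ft_force: [-0.2, -1.2, 0.5]
width: 50.9
```

```bash
python3 -m inch '[{"xyz":[0,0,0],"spin":0},{"xyz":[0,0,0],"spin":0},{"xyz":[0,0,-2],"spin":0},{"xyz":[0,0,-5],"spin":0},{"xyz":[0,0,-8],"spin":0},{"xyz":[0,0,-12],"spin":0},{"xyz":[0,0,-15],"spin":0},{"xyz":[0,0,-15],"spin":0},{"xyz":[0,0,-15],"spin":0}]' 1
python3 - <<'E'
from h import *
print(go([445,-250,200]))
E
```

```text
t: 14.25
ee_pos: [400.8, 300.4, 181.9]
orientation: [0.229, -3.12, -0.027]
ft_force: [-0.0, -0.0, -1.3]
width: 43.4
tool x axis deg -171.6 z [-0.014  0.016 -1.   ] ee [400.8 300.4 181.9]
[  3.71 -55.05  -2.77]
```

```bash
python3 -m inch '[{"xyz":[-1,-4,-0.5],"spin":0},{"xyz":[-2,-8,-1],"spin":0},{"xyz":[-2.5,-12,-1],"spin":1},{"xyz":[-3,-17,-1],"spin":2},{"xyz":[-3,-22,-1],"spin":3},{"xyz":[-3,-27,-1],"spin":4},{"xyz":[-2,-32,-1],"spin":5},{"xyz":[-1,-37,-1],"spin":6},{"xyz":[1,-42,-1],"spin":7},{"xyz":[3,-47,-1],"spin":7},{"xyz":[5,-52,-1],"spin":7},{"xyz":[7,-56,-1],"spin":7},{"xyz":[8.5,-59,-1],"spin":7},{"xyz":[8.5,-59,-1],"spin":7},{"xyz":[8.5,-59,-1],"spin":7}]' 1
python3 - <<'E'
from h import *
print(go([395.3,-302,71]))
E
```

```text
t: 15.75
ee_pos: [401.7, -295.6, 180.2]
orientation: [0.035, -3.125, -0.03]
ft_force: [1.0, -0.5, -1.5]
width: 44.0
tool x axis deg -178.7 z [-0.017  0.019 -1.   ] ee [ 401.7 -295.6  180.2]
[ 0.48 -0.83 10.91]
```

```bash
python3 -m inch '[{"xyz":[0.5,-0.8,3],"spin":0},{"xyz":[0.5,-0.8,6],"spin":0},{"xyz":[0.5,-0.8,8.5],"spin":0},{"xyz":[0.5,-0.8,10],"spin":0},{"xyz":[0.5,-0.8,10.7],"spin":0},{"xyz":[0.5,-0.8,10.9],"spin":0},{"xyz":[0.5,-0.8,10.9],"spin":0}]' 1
python3 - <<'E'
from h import *
o=ctrl.get_obs();print(o['ee_pos'].round(1),o['ft_force'].round(1))
s=ctrl.get_image('side')[:,:,::-1];cv2.imwrite('pics/s7.png',cv2.resize(s[200:340,190:390],(800,560)))
E
```

```text
t: 16.45
ee_pos: [395.3, -301.0, 71.2]
orientation: [0.036, -3.125, -0.03]
ft_force: [0.1, -0.5, -0.5]
width: 43.7
[ 395.3 -301.    71.2] [ 0.1 -0.5 -0.5]
```

View pics/s7.png

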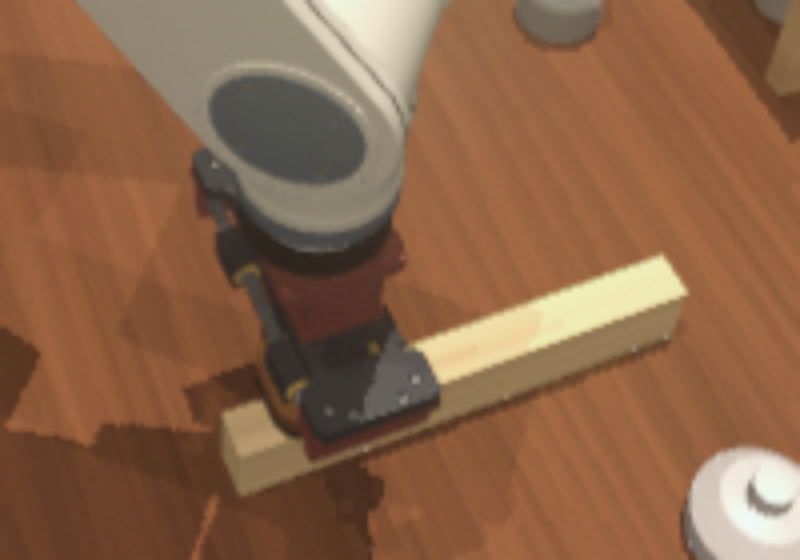

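```bash
python3 -m inch '[{"xyz":[0,0,0.1],"spin":0},{"xyz":[0,0,0.15],"spin":0},{"xyz":[0,0,0.15],"spin":0}]' 1
python3 -m inch '[{"xyz":[0,0,0],"spin":0},{"xyz":[0,0,0],"spin":0},{"xyz":[0,0,0],"spin":0},{"xyz":[0,0,0],"spin":0},{"xyz":[0,0,-3],"spin":0},{"xyz":[0,0,-7],"spin":0},{"xyz":[0,0,-11],"spin":0},{"xyz":[-8,0,-12],"spin":0},{"xyz":[-8,0,-12],"spin":0},{"xyz":[-8,0,-12],"spin":0}]' 0
python3 - <<'E'
from h import *
C,im=wpic('w8');print(go([445,-301,72]),proj(C,[350.7,-303,50]),proj(C,[639.9,-297.2,50]))
cv2.imwrite('pics/w8.png',im[:,:,::-1])
E
```

```text
t: 16.8
ee_pos: [395.8, -301.7, 70.5]
orientation: [0.036, -3.126, -0.028]
ft_force: [0.3, 0.1, -1.3]
width: 43.6
t: 17.8
ee_pos: [481.5, -302.6, 190.6]
orientation: [0.038, -3.13, -0.025]
ft_force: [0.5, -0.7, 0.4]
width: 87.7
tool x axis deg -178.6 z [-0.014  0.017 -1.   ] ee [ 478.9 -301.9  189.4]
[ 3.22 -0.03 11.79] [254.70228764  57.68207774] [253.58930527 309.39106903]
```

View pics/w8.png

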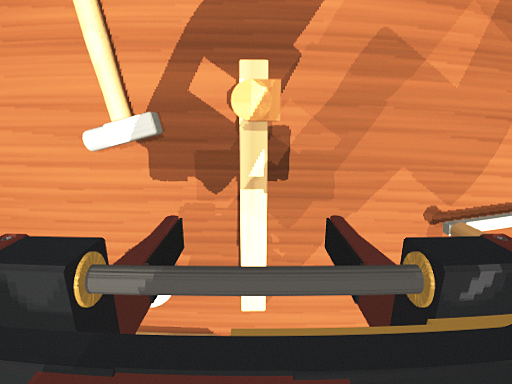

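```bash
python3 - <<'E'
from h import *
print(go([440.6,310,31]))
E
python3 -m inch '[{"xyz":[0,4,0],"spin":0},{"xyz":[0,9,0],"spin":0},{"xyz":[0,14,0],"spin":0},{"xyz":[0,19,0],"spin":0},{"xyz":[0,24,0],"spin":-1},{"xyz":[0,29,0],"spin":-2},{"xyz":[0.5,34,0],"spin":-3},{"xyz":[1,39,0],"spin":-4},{"xyz":[1.5,44,0],"spin":-5},{"xyz":[2,49,0],"spin":-6},{"xyz":[2.3,54,0],"spin":-7},{"xyz":[2.3,58,0],"spin":-7.2},{"xyz":[2.3,61.2,0],"spin":-7.2},{"xyz":[2.3,61.2,0],"spin":-7.2},{"xyz":[2.3,61.2,0],"spin":-7.2}]' 0
python3 - <<'E'
from h import *
print(go([440.6,310,31]))
E
```

```text
tool x axis deg -178.6 z [-0.014  0.017 -1.   ] ee [ 478.9 -301.9  189.4]
[ 2.11 60.98 16.95]
t: 19.35
ee_pos: [439.9, 308.4, 199.7]
orientation: [0.236, -3.118, -0.026]
ft_force: [-0.1, -0.3, 0.9]
width: 87.7
tool x axis deg -171.3 z [-0.016  0.016 -1.   ] ee [439.9 308.4 199.7]
[-0.32 -0.15 16.87]
```

```bash
python3 -m inch '[{"xyz":[-0.2,0,5],"spin":0},{"xyz":[-0.3,-0.1,10],"spin":0},{"xyz":[-0.3,-0.1,14],"spin":0},{"xyz":[-0.3,-0.1,16.3],"spin":0},{"xyz":[-0.3,-0.1,16.9],"spin":0},{"xyz":[-0.3,-0.1,16.9],"spin":0}]' 0
python3 -m inch '[{"xyz":[0,0,0],"spin":0},{"xyz":[0,0,0],"spin":0},{"xyz":[0,0,0],"spin":0},{"xyz":[0,0,0],"spin":0},{"xyz":[0,0,0],"spin":0},{"xyz":[0,0,0],"spin":0},{"xyz":[0,0,0],"spin":0},{"xyz":[0,0,-2],"spin":0},{"xyz":[0,0,-5],"spin":0},{"xyz":[0,0,-8],"spin":0},{"xyz":[0,0,-12],"spin":0},{"xyz":[0,0,-15],"spin":0},{"xyz":[0,0,-15],"spin":0}]' 1
python3 - <<'E'
from h import *
print(go([445,-301,180]))
E
```

```text
t: 19.95
ee_pos: [439.8, 308.8, 30.2]
orientation: [0.234, -3.116, -0.024]
ft_force: [-0.5, -0.3, 0.1]
width: 88.2
t: 21.25
ee_pos: [444.7, 308.0, 184.1]
orientation: [0.234, -3.122, -0.03]
ft_force: [-0.7, 0.7, -0.5]
width: 43.4
tool x axis deg -171.4 z [-0.012  0.018 -1.   ] ee [444.7 308.  184.1]
[  9.07 -60.22  -0.7 ]
```

```bash
python3 -m inch '[{"xyz":[0,-4,0],"spin":0},{"xyz":[0,-8,0],"spin":0},{"xyz":[0.5,-13,0],"spin":1},{"xyz":[1,-18,0],"spin":2},{"xyz":[1.5,-23,0],"spin":3},{"xyz":[2,-28,0],"spin":4},{"xyz":[3,-33,0],"spin":5},{"xyz":[4,-38,0],"spin":6},{"xyz":[5,-43,0],"spin":7},{"xyz":[6,-48,0],"spin":7.2},{"xyz":[7,-52,0],"spin":7.2},{"xyz":[8,-56,0],"spin":7.2},{"xyz":[9,-59,0],"spin":7.2},{"xyz":[9.1,-60.3,0],"spin":7.2},{"xyz":[9.1,-60.3,0],"spin":7.2},{"xyz":[9.1,-60.3,0],"spin":7.2}]' 1
python3 - <<'E'
from h import *
print(go([445,-301,70]))
E
```

```text
t: 22.85
ee_pos: [444.4, -300.5, 172.1]
orientation: [0.038, -3.128, -0.031]
ft_force: [0.1, 0.7, -1.4]
width: 43.9
tool x axis deg -178.6 z [-0.013  0.02  -1.   ] ee [ 444.4 -300.5  172.1]
[-0.19 -0.25 10.21]
```

```bash
python3 -m inch '[{"xyz":[0,-0.1,4],"spin":0},{"xyz":[-0.1,-0.2,8],"spin":0},{"xyz":[-0.1,-0.2,9.6],"spin":0},{"xyz":[-0.1,-0.2,10.1],"spin":0},{"xyz":[-0.1,-0.2,10.3],"spin":0},{"xyz":[-0.1,-0.2,10.3],"spin":0}]' 1
python3 -m inch '[{"xyz":[0,0,0],"spin":0},{"xyz":[0,0,0],"spin":0},{"xyz":[0,0,0],"spin":0},{"xyz":[0,0,0],"spin":0},{"xyz":[0,0,-3],"spin":0},{"xyz":[0,0,-7],"spin":0},{"xyz":[0,0,-11],"spin":0},{"xyz":[-4,0,-12],"spin":0},{"xyz":[-4,0,-12],"spin":0}]' 0
cat > chk.py <<'E'
import sys
from h import *
"compare side picture of clamp with reference; report per-block difference, and rail-block mask"
S=cam('side');s=ctrl.get_image('side')[:,:,::-1];cv2.imwrite('pics/'+sys.argv[1]+'.png',s)
r=cv2.imread('pics/side0.png') if len(sys.argv)<3 else cv2.imread('pics/'+sys.argv[2]+'.png')
for i,b in enumerate(([398.3,305.7],[440.3,311.9],[482.2,318.3],[522.6,323.6],[564,330.5])):
    u,v=proj(S,[*b,54]).astype(int);d=np.abs(s[v-5:v+6,u-8:u+9].astype(int)-r[v-5:v+6,u-8:u+9]).mean()
    print(i,(u,v),'diff',d.round(1),'mean',s[v-3:v+4,u-4:u+5].mean((0,1)).round(0))
E
python3 chk.py s9
python3 - <<'E'
from h import *
C,im=wpic('w9');print(go([482,312,31]))
E
```

```text
t: 23.45
ee_pos: [444.8, -300.1, 69.8]
orientation: [0.04, -3.129, -0.03]
ft_force: [0.3, 1.0, -0.7]
width: 43.9
t: 24.35
ee_pos: [491.0, -302.9, 192.7]
orientation: [0.041, -3.137, -0.023]
ft_force: [-0.4, 0.5, -0.5]
width: 87.9
0 (np.int64(196), np.int64(140)) diff 44.2 mean [ 57.  89. 138.]
1 (np.int64(209), np.int64(136)) diff 40.2 mean [ 57.  88. 137.]
2 (np.int64(220), np.int64(132)) diff 7.7 mean [ 99. 161. 216.]
3 (np.int64(232), np.int64(128)) diff 13.1 mean [102. 156. 203.]
4 (np.int64(243), np.int64(124)) diff 40.1 mean [115. 135. 145.]
tool x axis deg -178.5 z [-0.012  0.019 -1.   ] ee [ 486.4 -301.2  189.4]
[-1.36 61.   16.99]
```

Run:
```python
import cv2,numpy as np
s=cv2.imread('pics/s9.png');w=cv2.imread('pics/w9.png')
cv2.imwrite('pics/v9.png',np.hstack([cv2.resize(s[85:205,165:295],(520,480)),cv2.resize(w[0:240,180:320],(280,480))]))
```

```text
(no output)
```

View pics/v9.png

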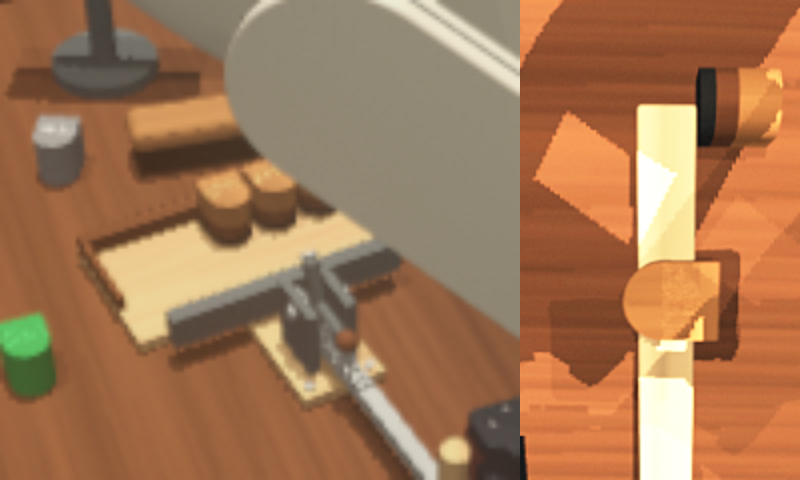

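Run:
```python
from h import *
C=wcam('w9')
for p,z in(((278.5,53),44),((311.5,53),44),((311.5,53),20),((268,53),0),((268,53),26),((290,33.5),26),((290,73),26),((290,33.5),40),((290,73),10)): print(p,z,atz(C,*p,z).round(1))
t=ctrl.get_image('top')[:,:,::-1];cv2.imwrite('pics/top9.png',t);T=cam('top');u,v=proj(T,[395,-262,20]).astype(int);print(u,v)
S=cam('side');s=cv2.imread('pics/s9.png');a,b=proj(S,[395,-262,20]).astype(int);print(a,b)
cv2.imwrite('pics/v9b.png',np.hstack([cv2.resize(t[v-20:v+20,u-25:u+25],(400,320),interpolation=3),cv2.resize(s[b-32:b+32,a-40:a+40],(400,320),interpolation=3)]))
print(ctrl.get_obs()['qpos'].round(2))
```

```text
(278.5, 53) 44 [ 351.1 -278.    44. ]
(311.5, 53) 44 [ 349.7 -243.9   44. ]
(311.5, 53) 20 [ 343.9 -239.    20. ]
(268, 53) 0 [ 341.1 -286.2    0. ]
(268, 53) 26 [ 347.2 -287.7   26. ]
(290, 33.5) 26 [ 326.4 -264.7   26. ]
(290, 73) 26 [ 367.2 -262.8   26. ]
(290, 33.5) 40 [ 330.5 -266.5   40. ]
(290, 73) 10 [ 364.4 -260.7   10. ]
325 221
258 293
[-0.58  0.4   1.76  0.01  1.01 -2.18]
```

View pics/v9b.png

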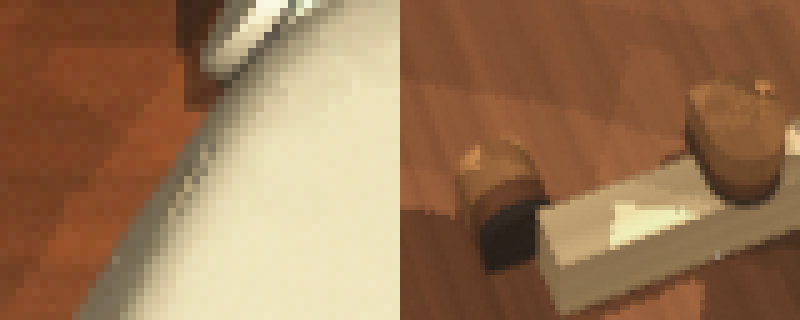

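```bash
python3 - <<'E'
from h import *
print(go([347,-259,120]))
E
python3 -m inch '[{"xyz":[2,1,0],"spin":8},{"xyz":[4,2,0],"spin":16},{"xyz":[6,3,0],"spin":24},{"xyz":[8,4,0],"spin":32},{"xyz":[10,4.6,0],"spin":40},{"xyz":[12,4.6,0],"spin":48},{"xyz":[13.5,4.6,0],"spin":56},{"xyz":[13.8,4.6,2],"spin":64},{"xyz":[13.8,4.6,4],"spin":72},{"xyz":[13.8,4.6,6],"spin":80},{"xyz":[13.8,4.6,6.5],"spin":88},{"xyz":[13.8,4.6,6.5],"spin":91},{"xyz":[13.8,4.6,6.5],"spin":91},{"xyz":[13.8,4.6,6.5],"spin":91}]' 0.15
python3 - <<'E'
from h import *
C,im=wpic('w10');print(go([347,-259,15.5]))
cv2.imwrite('pics/w10.png',im[:,:,::-1])
print(proj(C,[347,-263,44]))
E
```

```text
tool x axis deg -178.5 z [-0.014  0.02  -1.   ] ee [ 485.4 -300.9  188.6]
[13.63  4.4   7.14]
t: 25.9
ee_pos: [344.4, -256.8, 126.0]
orientation: [-2.193, -2.214, -0.006]
ft_force: [0.8, -0.4, 0.3]
width: 74.9
tool x axis deg 90.5 z [-0.015  0.021 -1.   ] ee [ 344.7 -256.9  126.2]
[-0.44  0.39 11.05]
[257.8385978  205.77553889]
```

View pics/w10.png

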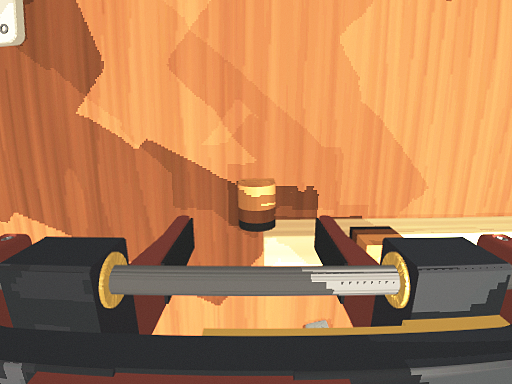

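Run:
```python
from h import *
C=wcam('w10');a,b=atz(C,256.5,179,44),atz(C,256.5,212,44);l,r=atz(C,238,200,26),atz(C,275,200,26);print(a,b,l,r)
print(go([(l[0]+r[0])/2,(a[1]+b[1])/2+2,15.5]))
```

```text
[ 345.51264226 -238.48964272   44.        ] [ 345.85902036 -268.87609848   44.        ] [ 327.81781997 -262.50615052   26.        ] [ 363.49543644 -262.03570547   26.        ]
tool x axis deg 90.5 z [-0.015  0.021 -1.   ] ee [ 344.7 -256.9  126.2]
[ 0.29  0.27 11.07]
```

```bash
python3 -m inch '[{"xyz":[0.3,0.3,3],"spin":0.5},{"xyz":[0.3,0.3,6],"spin":0.5},{"xyz":[0.3,0.3,9],"spin":0.5},{"xyz":[0.3,0.3,10.7],"spin":0.5},{"xyz":[0.3,0.3,11.1],"spin":0.5},{"xyz":[0.3,0.3,11.1],"spin":0.5}]' 0.15
python3 -m inch '[{"xyz":[0,0,0],"spin":0},{"xyz":[0,0,0],"spin":0},{"xyz":[0,0,0],"spin":0},{"xyz":[0,0,0],"spin":0},{"xyz":[0,0,0],"spin":0},{"xyz":[0,0,0],"spin":0},{"xyz":[0,0,0],"spin":0},{"xyz":[0,0,-1],"spin":0},{"xyz":[0,0,-3],"spin":0},{"xyz":[0,0,-6],"spin":0},{"xyz":[0,0,-10],"spin":0},{"xyz":[0,0,-13],"spin":0},{"xyz":[0,0,-14],"spin":0},{"xyz":[0,0,-14],"spin":0}]' 1
python3 - <<'E'
from h import *
print(go([395,-302,150]))
E
```

```text
t: 26.55
ee_pos: [345.7, -251.5, 15.0]
orientation: [-2.202, -2.204, -0.006]
ft_force: [0.3, -0.2, -0.1]
width: 74.8
t: 27.95
ee_pos: [348.5, -254.9, 156.1]
orientation: [-2.204, -2.206, -0.007]
ft_force: [0.2, -0.2, -1.7]
width: 35.7
tool x axis deg 90.1 z [-0.013  0.019 -1.   ] ee [ 348.5 -254.9  156.1]
[-4.72  4.65  0.46]
```

```bash
python3 -m inch '[{"xyz":[-0.5,0.4,0],"spin":-8},{"xyz":[-1,0.8,0],"spin":-16},{"xyz":[-1.5,1.2,0],"spin":-24},{"xyz":[-2,1.6,0],"spin":-32},{"xyz":[-2.5,2,0],"spin":-40},{"xyz":[-3,2.4,0],"spin":-48},{"xyz":[-3.5,2.8,0],"spin":-56},{"xyz":[-4,3.2,0],"spin":-64},{"xyz":[-4.7,3.6,0],"spin":-72},{"xyz":[-4.7,3.6,0],"spin":-80},{"xyz":[-4.7,3.6,0],"spin":-88},{"xyz":[-4.7,3.6,0],"spin":-91},{"xyz":[-4.7,3.6,0],"spin":-91},{"xyz":[-4.7,3.6,0],"spin":-91}]' 1
python3 - <<'E'
from h import *
print(go([385,-302.2,65.5]))
E
```

```text
t: 29.35
ee_pos: [383.8, -301.3, 153.3]
orientation: [0.026, -3.126, -0.033]
ft_force: [-0.2, -0.1, -1.6]
width: 35.9
tool x axis deg -179.0 z [-0.015  0.021 -1.   ] ee [ 383.8 -301.3  153.3]
[-0.25 -0.28  8.77]
```

```bash
python3 -m inch '[{"xyz":[-0.2,-0.2,4],"spin":0},{"xyz":[-0.2,-0.2,7],"spin":0},{"xyz":[-0.2,-0.2,8.2],"spin":0},{"xyz":[-0.2,-0.2,8.6],"spin":0},{"xyz":[-0.2,-0.2,8.7],"spin":0},{"xyz":[-0.2,-0.2,8.7],"spin":0}]' 1
python3 -m inch '[{"xyz":[0,0,0.05],"spin":0},{"xyz":[0,0,0.1],"spin":0},{"xyz":[0,0,0.1],"spin":0}]' 1
```

```text
t: 29.95
ee_pos: [385.2, -301.9, 67.1]
orientation: [0.026, -3.128, -0.031]
ft_force: [-1.0, -0.6, -1.4]
width: 35.5
t: 30.25
ee_pos: [385.5, -302.2, 66.6]
orientation: [0.026, -3.129, -0.03]
ft_force: [0.4, 0.4, -1.6]
width: 35.4
```

```bash
python3 -m inch '[{"xyz":[0,0,0.1],"spin":0},{"xyz":[0,0,0.2],"spin":0},{"xyz":[0,0,0.2],"spin":0}]' 1
python3 -m inch '[{"xyz":[0,0,0],"spin":0},{"xyz":[0,0,0],"spin":0},{"xyz":[0,0,0],"spin":0},{"xyz":[0,0,0],"spin":0},{"xyz":[0,0,-3],"spin":0},{"xyz":[0,0,-7],"spin":0},{"xyz":[0,0,-11],"spin":0},{"xyz":[-9,0,-12],"spin":0},{"xyz":[-10,0,-13],"spin":0},{"xyz":[-10,0,-13],"spin":0}]' 0
python3 - <<'E'
from h import *
C,im=wpic('w11');print(go([482.4,315,31]));print(proj(C,[392,-302,94]),proj(C,[445,-301,92]))
m=cv2.cvtColor(im,cv2.COLOR_RGB2HSV)
for v in range(50,160,5): print(v,''.join('#' if (m[v,u,1]>105) else '.' for u in range(220,295,2)))
E
```

```text
t: 30.55
ee_pos: [385.8, -302.3, 65.5]
orientation: [0.026, -3.129, -0.029]
ft_force: [-1.8, 3.7, 10.8]
width: 35.9
t: 31.55
ee_pos: [493.2, -304.0, 196.7]
orientation: [0.029, -3.136, -0.024]
ft_force: [0.2, -0.9, -1.7]
width: 88.0
tool x axis deg -178.9 z [-0.01   0.017 -1.   ] ee [ 490.3 -303.3  195.2]
[-0.53 61.54 17.48]
[256.86395634  82.11175249] [256.71378716 141.78380524]
50 ###########..............#############
55 ###########..............#############
60 ###########..............#############
65 ###########..............#############
70 ######################################
75 ######################################
80 ################.....#################
85 ################.......###############
90 ################.....#################
95 ######################################
100 ######################################
105 ######################################
110 ##########.................###########
115 ##########.................###########
120 ###########...########################
125 ###########..#########################
130 ######################################
135 ##############################.#######
140 ######################################
145 ######################################
150 ######################################
155 ######################################
```

```bash
python3 -m inch '[{"xyz":[0,4,0],"spin":0},{"xyz":[0,9,0],"spin":0},{"xyz":[0,14,0],"spin":0},{"xyz":[0,19,0],"spin":0},{"xyz":[-0.2,24,0],"spin":-1},{"xyz":[-0.4,29,0],"spin":-2},{"xyz":[-0.5,34,0],"spin":-3},{"xyz":[-0.5,39,0],"spin":-4},{"xyz":[-0.5,44,0],"spin":-5},{"xyz":[-0.5,49,0],"spin":-6},{"xyz":[-0.5,54,0],"spin":-7},{"xyz":[-0.5,58,0],"spin":-7.5},{"xyz":[-0.5,61.5,0],"spin":-7.5},{"xyz":[-0.5,61.5,0],"spin":-7.5},{"xyz":[-0.5,61.5,0],"spin":-7.5}]' 0
python3 - <<'E'
from h import *
print(go([482.5,315.5,31]))
C,im=wpic('w12')
m=cv2.cvtColor(im,cv2.COLOR_RGB2HSV);print(proj(C,[482.2,318.3,54]))
for v in range(150,212,5): print(v,''.join('#' if (m[v,u,1]>95) else '.' for u in range(180,330,2)))
E
```

```text
t: 33.1
ee_pos: [482.5, 310.7, 204.7]
orientation: [0.236, -3.122, -0.025]
ft_force: [-0.3, -0.4, 1.3]
width: 87.6
tool x axis deg -171.3 z [-0.012  0.015 -1.   ] ee [482.5 310.7 204.7]
[-0.23  0.18 17.37]
[258.58063204 183.32581133]
150 ####################################....###################################
155 ###############################........####################################
160 ##############################..###..######################################
165 ###########################################################################
170 ###########################################################################
175 #####...............######.################################################
180 ...........#....#...#######..##############################################
185 ...........#....#...#######..##############################################
190 ...........#....#...#######..##############################################
195 ...........#....#..#.#######...############################################
200 ...........#....##..######.#.##############################################
205 ####..................#..#..###############################################
210 ####..................#.....###############################################
```

```bash
python3 -m inch '[{"xyz":[-0.2,0.2,5],"spin":0},{"xyz":[-0.2,0.2,10],"spin":0},{"xyz":[-0.2,0.2,14],"spin":0},{"xyz":[-0.2,0.2,16.8],"spin":0},{"xyz":[-0.2,0.2,17.4],"spin":0},{"xyz":[-0.2,0.2,17.4],"spin":0}]' 0
python3 -m inch '[{"xyz":[0,0,0],"spin":0},{"xyz":[0,0,0],"spin":0},{"xyz":[0,0,0],"spin":0},{"xyz":[0,0,0],"spin":0},{"xyz":[0,0,0],"spin":0},{"xyz":[0,0,0],"spin":0},{"xyz":[0,0,0],"spin":0},{"xyz":[0,0,-2],"spin":0},{"xyz":[0,0,-5],"spin":0},{"xyz":[0,0,-8],"spin":0},{"xyz":[0,0,-12],"spin":0},{"xyz":[0,0,-15],"spin":0},{"xyz":[0,0,-15],"spin":0}]' 1
python3 - <<'E'
from h import *
print(go([497,-300,180]))
E
```

```text
t: 33.75
ee_pos: [482.1, 313.4, 30.3]
orientation: [0.232, -3.12, -0.024]
ft_force: [0.3, -0.3, 0.9]
width: 88.2
t: 35.05
ee_pos: [486.3, 312.5, 184.3]
orientation: [0.232, -3.127, -0.029]
ft_force: [0.5, -1.0, -1.0]
width: 43.7
tool x axis deg -171.5 z [-0.007  0.018 -1.   ] ee [486.3 312.5 184.3]
[  7.99 -60.74  -0.66]
```

```bash
python3 -m inch '[{"xyz":[0,-4,0],"spin":0},{"xyz":[0,-8,0],"spin":0},{"xyz":[0.5,-13,0],"spin":1},{"xyz":[1,-18,0],"spin":2},{"xyz":[1.5,-23,0],"spin":3},{"xyz":[2,-28,0],"spin":4},{"xyz":[3,-33,0],"spin":5},{"xyz":[4,-38,0],"spin":6},{"xyz":[5,-43,0],"spin":7},{"xyz":[6,-48,0],"spin":7.2},{"xyz":[7,-53,0],"spin":7.2},{"xyz":[7.6,-57,0],"spin":7.2},{"xyz":[8,-60,0],"spin":7.2},{"xyz":[8,-60.8,0],"spin":7.2},{"xyz":[8,-60.8,0],"spin":7.2},{"xyz":[8,-60.8,0],"spin":7.2}]' 1
python3 - <<'E'
from h import *
print(go([497,-300,69]))
E
```

```text
t: 36.65
ee_pos: [496.3, -299.1, 172.4]
orientation: [0.036, -3.132, -0.03]
ft_force: [0.5, 0.4, -1.4]
width: 43.7
tool x axis deg -178.7 z [-0.009  0.019 -1.   ] ee [ 496.3 -299.1  172.4]
[-0.16 -0.29 10.33]
```

```bash
python3 -m inch '[{"xyz":[0,-0.1,4],"spin":0},{"xyz":[-0.1,-0.2,8],"spin":0},{"xyz":[-0.1,-0.2,9.6],"spin":0},{"xyz":[-0.1,-0.2,10.2],"spin":0},{"xyz":[-0.1,-0.2,10.4],"spin":0},{"xyz":[-0.1,-0.2,10.4],"spin":0}]' 1
python3 -m inch '[{"xyz":[0,0,0],"spin":0},{"xyz":[0,0,0],"spin":0},{"xyz":[0,0,0],"spin":0},{"xyz":[0,0,0],"spin":0},{"xyz":[0,0,-3],"spin":0},{"xyz":[0,0,-7],"spin":0},{"xyz":[0,0,-11],"spin":0},{"xyz":[-4,4,-13],"spin":0},{"xyz":[-4,9,-13],"spin":0},{"xyz":[-3,14,-13],"spin":0},{"xyz":[-3,19,-13],"spin":0},{"xyz":[-3,24,-13],"spin":-1},{"xyz":[-3,29,-13],"spin":-2},{"xyz":[-3,34,-13],"spin":-3}]' 0
python3 - <<'E'
from h import *
print(go([523,321,31]))
E
```

```text
t: 37.25
ee_pos: [496.9, -297.8, 69.1]
orientation: [0.039, -3.133, -0.03]
ft_force: [0.9, -0.4, -1.8]
width: 44.0
t: 38.65
ee_pos: [519.5, 34.3, 205.6]
orientation: [0.121, -3.132, -0.031]
ft_force: [0.7, 0.1, -0.3]
width: 88.0
tool x axis deg -175.6 z [-0.008  0.019 -1.   ] ee [519.5  34.3 205.6]
[-2.68 28.21 18.  ]
```

```bash
python3 -m inch '[{"xyz":[-0.5,4,0],"spin":-1},{"xyz":[-1,9,0],"spin":-2},{"xyz":[-1.5,14,0],"spin":-3},{"xyz":[-2,19,0],"spin":-4},{"xyz":[-2.4,24,0],"spin":-4.3},{"xyz":[-2.7,27.5,2],"spin":-4.3},{"xyz":[-2.7,28.2,5],"spin":-4.3},{"xyz":[-2.7,28.2,9],"spin":-4.3},{"xyz":[-2.7,28.2,11],"spin":-4.3},{"xyz":[-2.7,28.2,11],"spin":-4.3}]' 0
python3 - <<'E'
from h import *
print(go([523,321,31]))
E
```

```text
t: 39.65
ee_pos: [521.6, 318.6, 97.8]
orientation: [0.238, -3.12, -0.027]
ft_force: [0.6, -0.2, -0.1]
width: 87.9
tool x axis deg -171.3 z [-0.014  0.016 -1.   ] ee [521.6 318.6  97.8]
[-0.25  0.1   6.68]
```

```bash
python3 -m inch '[{"xyz":[-0.2,0.1,3],"spin":0},{"xyz":[-0.2,0.1,5.5],"spin":0},{"xyz":[-0.2,0.1,6.5],"spin":0},{"xyz":[-0.2,0.1,6.7],"spin":0},{"xyz":[-0.2,0.1,6.7],"spin":0}]' 0
python3 -m inch '[{"xyz":[0,0,0],"spin":0},{"xyz":[0,0,0],"spin":0},{"xyz":[0,0,0],"spin":0},{"xyz":[0,0,0],"spin":0},{"xyz":[0,0,0],"spin":0},{"xyz":[0,0,0],"spin":0},{"xyz":[0,0,0],"spin":0},{"xyz":[0,0,-2],"spin":0},{"xyz":[0,0,-5],"spin":0},{"xyz":[0,0,-8],"spin":0},{"xyz":[0,0,-12],"spin":0},{"xyz":[0,0,-15],"spin":0},{"xyz":[0,0,-15],"spin":0}]' 1
python3 - <<'E'
from h import *
print(go([549,-299,180]))
E
```

```text
t: 40.15
ee_pos: [523.3, 321.2, 31.9]
orientation: [0.238, -3.121, -0.028]
ft_force: [0.1, -0.7, -0.4]
width: 87.5
t: 41.45
ee_pos: [527.6, 320.0, 186.4]
orientation: [0.239, -3.128, -0.033]
ft_force: [1.1, -0.5, -0.4]
width: 43.5
tool x axis deg -171.3 z [-0.006  0.021 -1.   ] ee [527.6 320.  186.4]
[  7.27 -61.51  -0.65]
```

```bash
python3 -m inch '[{"xyz":[0,-4,0],"spin":0},{"xyz":[0,-8,0],"spin":0},{"xyz":[0.5,-13,0],"spin":1},{"xyz":[1,-18,0],"spin":2},{"xyz":[1.5,-23,0],"spin":3},{"xyz":[2,-28,0],"spin":4},{"xyz":[3,-33,0],"spin":5},{"xyz":[4,-38,0],"spin":6},{"xyz":[5,-43,0],"spin":7},{"xyz":[6,-48,0],"spin":7.4},{"xyz":[6.5,-53,0],"spin":7.4},{"xyz":[7,-57,0],"spin":7.4},{"xyz":[7.3,-60.5,0],"spin":7.4},{"xyz":[7.3,-61.6,0],"spin":7.4},{"xyz":[7.3,-61.6,0],"spin":7.4},{"xyz":[7.3,-61.6,0],"spin":7.4}]' 1
python3 - <<'E'
from h import *
print(go([549,-299.5,70]))
E
```

```text
t: 43.05
ee_pos: [548.2, -298.4, 172.4]
orientation: [0.037, -3.134, -0.035]
ft_force: [1.0, 1.1, -1.5]
width: 43.6
tool x axis deg -178.7 z [-0.007  0.022 -1.   ] ee [ 548.2 -298.4  172.4]
[-0.15 -0.34 10.24]
```

```bash
python3 -m inch '[{"xyz":[0,-0.1,4],"spin":0},{"xyz":[-0.1,-0.2,8],"spin":0},{"xyz":[-0.1,-0.3,9.6],"spin":0},{"xyz":[-0.1,-0.3,10.1],"spin":0},{"xyz":[-0.1,-0.3,10.3],"spin":0},{"xyz":[-0.1,-0.3,10.3],"spin":0}]' 1
python3 -m inch '[{"xyz":[0,0,0],"spin":0},{"xyz":[0,0,0],"spin":0},{"xyz":[0,0,0],"spin":0},{"xyz":[0,0,0],"spin":0},{"xyz":[0,0,-3],"spin":0},{"xyz":[0,0,-7],"spin":0},{"xyz":[0,0,-11],"spin":0},{"xyz":[-4,4,-13],"spin":0},{"xyz":[-4,9,-13],"spin":0},{"xyz":[-3,14,-13],"spin":0},{"xyz":[-3,19,-13],"spin":0},{"xyz":[-3,24,-13],"spin":-1},{"xyz":[-3,29,-13],"spin":-2},{"xyz":[-3,34,-13],"spin":-3}]' 0
python3 - <<'E'
from h import *
print(go([564.3,328,31]))
E
```

```text
t: 43.65
ee_pos: [549.4, -298.8, 70.6]
orientation: [0.038, -3.135, -0.034]
ft_force: [-0.6, 0.1, -0.9]
width: 43.2
t: 45.05
ee_pos: [571.8, 33.1, 207.8]
orientation: [0.121, -3.134, -0.034]
ft_force: [1.0, 0.1, -0.1]
width: 87.6
tool x axis deg -175.6 z [-0.006  0.021 -1.   ] ee [571.8  33.1 207.8]
[-1.59 29.07 18.31]
```

```bash
python3 -m inch '[{"xyz":[-0.5,4,0],"spin":-1},{"xyz":[-1,9,0],"spin":-2},{"xyz":[-1.5,14,0],"spin":-3},{"xyz":[-1.5,19,0],"spin":-4},{"xyz":[-1.5,24,0],"spin":-4.3},{"xyz":[-1.5,28,2],"spin":-4.3},{"xyz":[-1.5,29.1,5],"spin":-4.3},{"xyz":[-1.5,29.1,9],"spin":-4.3},{"xyz":[-1.5,29.1,11],"spin":-4.3},{"xyz":[-1.5,29.1,11],"spin":-4.3}]' 0
python3 - <<'E'
from h import *
print(go([563.3,328,31]))
E
```

```text
t: 46.05
ee_pos: [561.4, 325.7, 100.6]
orientation: [0.238, -3.123, -0.03]
ft_force: [0.3, 0.1, -1.1]
width: 87.7
tool x axis deg -171.3 z [-0.011  0.018 -1.   ] ee [561.4 325.7 100.6]
[-0.28  0.07  6.97]
```

```bash
python3 -m inch '[{"xyz":[-0.2,0,3],"spin":0},{"xyz":[-0.2,0,5.5],"spin":0},{"xyz":[-0.2,0,6.7],"spin":0},{"xyz":[-0.2,0,7],"spin":0},{"xyz":[-0.2,0,7],"spin":0}]' 0
python3 -m inch '[{"xyz":[0,0,0],"spin":0},{"xyz":[0,0,0],"spin":0},{"xyz":[0,0,0],"spin":0},{"xyz":[0,0,0],"spin":0},{"xyz":[0,0,0],"spin":0},{"xyz":[0,0,0],"spin":0},{"xyz":[0,0,0],"spin":0},{"xyz":[0,0,-2],"spin":0},{"xyz":[0,0,-5],"spin":0},{"xyz":[0,0,-8],"spin":0},{"xyz":[0,0,-12],"spin":0},{"xyz":[0,0,-15],"spin":0},{"xyz":[0,0,-15],"spin":0}]' 1
python3 - <<'E'
from h import *
print(go([601,-298.5,180]))
E
```

```text
t: 46.55
ee_pos: [563.3, 327.4, 31.6]
orientation: [0.238, -3.124, -0.031]
ft_force: [-1.3, -0.1, -0.2]
width: 88.0
t: 47.85
ee_pos: [567.3, 325.9, 186.3]
orientation: [0.239, -3.131, -0.036]
ft_force: [-0.1, 0.5, 0.2]
width: 43.2
tool x axis deg -171.3 z [-0.003  0.023 -1.   ] ee [567.3 325.9 186.3]
[  6.14 -62.22  -0.79]
```

```bash
python3 -m inch '[{"xyz":[0,-4,0],"spin":0},{"xyz":[0,-8,0],"spin":0},{"xyz":[0.5,-13,0],"spin":1},{"xyz":[1,-18,0],"spin":2},{"xyz":[1.5,-23,0],"spin":3},{"xyz":[2,-28,0],"spin":4},{"xyz":[3,-33,0],"spin":5},{"xyz":[4,-38,0],"spin":6},{"xyz":[4.5,-43,0],"spin":7},{"xyz":[5,-48,0],"spin":7.4},{"xyz":[5.5,-53,0],"spin":7.4},{"xyz":[6,-57,0],"spin":7.4},{"xyz":[6.1,-60.5,0],"spin":7.4},{"xyz":[6.1,-62.3,0],"spin":7.4},{"xyz":[6.1,-62.3,0],"spin":7.4},{"xyz":[6.1,-62.3,0],"spin":7.4}]' 1
python3 - <<'E'
from h import *
print(go([600,-298.5,70]))
E
```

```text
t: 49.45
ee_pos: [600.9, -297.9, 171.0]
orientation: [0.036, -3.137, -0.038]
ft_force: [-0.7, 0.2, -1.1]
width: 43.5
tool x axis deg -178.7 z [-0.005  0.024 -1.   ] ee [ 600.9 -297.9  171. ]
[ 0.05 -0.3  10.1 ]
```

```bash
python3 -m inch '[{"xyz":[0,-0.1,4],"spin":0},{"xyz":[0,-0.2,8],"spin":0},{"xyz":[0,-0.3,9.6],"spin":0},{"xyz":[0,-0.3,10],"spin":0},{"xyz":[0,-0.3,10.2],"spin":0},{"xyz":[0,-0.3,10.2],"spin":0}]' 1
python3 -m inch '[{"xyz":[0,0,0],"spin":0},{"xyz":[0,0,0],"spin":0},{"xyz":[0,0,0],"spin":0},{"xyz":[0,0,0],"spin":0},{"xyz":[0,0,-3],"spin":0},{"xyz":[0,0,-7],"spin":0},{"xyz":[0,0,-11],"spin":0},{"xyz":[-4,0,-14],"spin":0},{"xyz":[-8,0,-14],"spin":0},{"xyz":[-8,0,-14],"spin":0},{"xyz":[-8,0,-14],"spin":0},{"xyz":[-8,0,-14],"spin":0}]' 0
python3 - <<'E'
from h import *
C,im=wpic('w13');m=cv2.cvtColor(im,cv2.COLOR_RGB2HSV).astype(int)
T=cam('top')
for i,(x,y,z) in enumerate(((392,-302,94),(445,-301,92),(497,-300,92),(549,-299.5,92),(600,-298.5,92))): print(i,proj(C,[x,y,z]).round(0))
for v in range(10,230,6): print(v,''.join('#' if (m[v,u,1]<125 and m[v,u,2]>150) else ('d' if m[v,u,2]<80 else '.') for u in range(225,290,2)))
print(go([536.5,-46,54]))
E
```

```text
t: 50.05
ee_pos: [601.6, -298.6, 70.4]
orientation: [0.037, -3.139, -0.036]
ft_force: [-0.7, -0.0, -0.4]
width: 43.6
t: 51.25
ee_pos: [680.6, -299.7, 209.2]
orientation: [0.036, -3.136, -0.037]
ft_force: [-0.0, -0.3, -0.3]
width: 87.9
0 [ 256. -134.]
1 [256. -72.]
2 [256. -11.]
3 [255.  50.]
4 [255. 107.]
10 .................................
16 ......dd.........................
22 ........ddddd....................
28 ........####.dddddddddddddd......
34 ........###......................
40 .................................
46 ....#####........................
52 ....#############................
58 ....###############..............
64 .....############................
70 .....d..########.................
76 .......dd........................
82 ........#############.d..........
88 ........#############............
94 ........###......................
100 ......###........................
106 ....####.........................
112 ...####..........................
118 ....###..................#.......
124 ........................##.......
130 .....................#####.......
136 ........#############............
142 .......d#############............
148 ..............ddddddd........d...
154 .................................
160 .........d.......................
166 .................................
172 .................................
178 .................................
184 .................................
190 .................................
196 .................................
202 .................................
208 .................................
214 .................................
220 .................................
226 .................................
tool x axis deg -178.7 z [-0.005  0.024 -1.   ] ee [ 680.6 -299.8  209.4]
[13.76 25.33 16.2 ]
```

```bash
python3 -m inch '[{"xyz":[2,5,0],"spin":-1},{"xyz":[4,9,0],"spin":-2},{"xyz":[6,13,0],"spin":-3},{"xyz":[8,17,0],"spin":-4},{"xyz":[10,21,0],"spin":-5},{"xyz":[12,24,2],"spin":-6},{"xyz":[13.8,25.4,4],"spin":-7.3},{"xyz":[13.8,25.4,4],"spin":-7.3},{"xyz":[13.8,25.4,4],"spin":-7.3}]' 0.42
python3 - <<'E'
from h import *
T=cam('top');S=cam('side')
t=ctrl.get_image('top')[:,:,::-1];s=ctrl.get_image('side')[:,:,::-1];cv2.imwrite('pics/top14.png',t);cv2.imwrite('pics/side14.png',s)
C,im=wpic('w14')
for (x,y,z) in ((392,-302,88),(418,-301.5,50),(445,-301,90),(471,-301,50),(497,-300,90),(523,-300,50),(549,-299.5,90),(575,-299,50),(600,-298.5,90),(630,-298,50)):
    r=[]
    for c,i in((T,t),(S,s)):
        u,v=proj(c,[x,y,z]).round().astype(int);r+=[(u,v),cv2.cvtColor(i[v-1:v+2,u-1:u+2].copy(),cv2.COLOR_BGR2HSV).mean((0,1)).round(0)]
    print(x,*r)
print(go([536.5,-46,54]));print('knob px',proj(C,[536.5,-46,88]))
m=cv2.cvtColor(im,cv2.COLOR_RGB2HSV).astype(int)
for v in range(160,215,4): print(v,''.join('#' if (m[v,u,1]<125 and m[v,u,2]>150) else ('d' if m[v,u,2]<80 else '.') for u in range(200,330,2)))
E
```

```text
t: 52.2
ee_pos: [536.5, -48.5, 176.4]
orientation: [0.235, -3.13, -0.037]
ft_force: [-0.0, -0.5, 0.7]
width: 51.0
392 (np.int64(340), np.int64(221)) [ 16. 182. 243.] (np.int64(264), np.int64(293)) [ 15. 142. 225.]
418 (np.int64(338), np.int64(214)) [ 14. 138.  89.] (np.int64(274), np.int64(298)) [ 11. 149. 100.]
445 (np.int64(340), np.int64(205)) [ 20. 171. 245.] (np.int64(286), np.int64(285)) [ 17. 131. 229.]
471 (np.int64(338), np.int64(199)) [ 21. 135. 247.] (np.int64(295), np.int64(290)) [ 18. 111. 207.]
497 (np.int64(339), np.int64(190)) [ 22. 162. 245.] (np.int64(307), np.int64(277)) [ 17. 134. 227.]
523 (np.int64(337), np.int64(184)) [ 25. 119. 246.] (np.int64(315), np.int64(283)) [ 19. 107. 204.]
549 (np.int64(339), np.int64(175)) [ 19. 171. 244.] (np.int64(327), np.int64(270)) [ 20. 120. 233.]
575 (np.int64(337), np.int64(169)) [ 23. 132. 246.] (np.int64(335), np.int64(276)) [ 17. 128. 201.]
600 (np.int64(339), np.int64(160)) [ 16. 183. 242.] (np.int64(347), np.int64(263)) [ 19. 123. 231.]
630 (np.int64(336), np.int64(154)) [ 20. 153. 244.] (np.int64(355), np.int64(269)) [ 1
[... 420 characters left out ...]

176 ............ddddddd..dd............................##############
180 ....................................................#############
184 ......................................##............#############
188 .....................................#########..#################
192 .................................................................
196 .................................................................
200 .................................................................
204 .................................................................
208 .................................................................
212 .................................................................
```

```bash
python3 -m inch '[{"xyz":[0.1,0.2,4],"spin":0},{"xyz":[0.1,0.2,8],"spin":0},{"xyz":[0.1,0.2,11],"spin":0},{"xyz":[0.1,0.2,12.2],"spin":0},{"xyz":[0.1,0.2,12.2],"spin":0}]' 0.42
python3 -m inch '[{"xyz":[0,0,0],"spin":0},{"xyz":[0,0,0],"spin":0},{"xyz":[0,0,0],"spin":0},{"xyz":[0,0,0],"spin":0},{"xyz":[0,0,0],"spin":0}]' 1
```

```text
t: 52.85
ee_pos: [536.3, -45.1, 54.0]
orientation: [0.232, -3.13, -0.037]
ft_force: [-0.3, -0.1, -0.2]
width: 50.9
t: 53.35
ee_pos: [537.1, -44.8, 55.1]
orientation: [0.233, -3.132, -0.037]
ft_force: [-0.5, 4.8, 7.3]
width: 24.0
```

```bash
python3 -m inch '[{"xyz":[0,1,0],"spin":0},{"xyz":[0,2,0],"spin":0},{"xyz":[0,3,0],"spin":0},{"xyz":[0,4,0],"spin":0},{"xyz":[0,5,0],"spin":0},{"xyz":[0,6,0],"spin":0},{"xyz":[0,7,0],"spin":0},{"xyz":[0,8,0],"spin":0},{"xyz":[0,9,0],"spin":0},{"xyz":[0,9.7,0],"spin":0},{"xyz":[0,10.3,0],"spin":0},{"xyz":[0,10.6,0],"spin":0},{"xyz":[0,10.6,0],"spin":0},{"xyz":[0,10.6,0],"spin":0}]' 1
```

```text
t: 54.75
ee_pos: [521.7, 59.3, 55.8]
orientation: [0.235, -3.132, -0.034]
ft_force: [10.4, -11.0, -28.8]
width: 23.8
```

```bash
python3 -m inch '[{"xyz":[0,0.3,0.1],"spin":0},{"xyz":[0,0.4,0.2],"spin":0},{"xyz":[0,0.4,0.2],"spin":0},{"xyz":[0,0.4,0.2],"spin":0}]' 1
```

```text
t: 55.15
ee_pos: [521.9, 59.4, 55.3]
orientation: [-0.24, 3.132, 0.024]
ft_force: [1.4, -34.8, 10.2]
width: 24.1
```

```bash
python3 -m inch '[{"xyz":[0,0,0],"spin":0},{"xyz":[0,0,0],"spin":0},{"xyz":[0,0,0],"spin":0},{"xyz":[0,0,-5],"spin":0},{"xyz":[0,0,-9],"spin":0},{"xyz":[0,0,-9],"spin":0}]' 0.42
python3 -m inch '[{"xyz":[0,2,0],"spin":0},{"xyz":[0,4.5,0],"spin":0},{"xyz":[0,6.5,0],"spin":0},{"xyz":[0,6.8,0],"spin":0},{"xyz":[0,6.8,0],"spin":0},{"xyz":[0,6.8,0],"spin":0}]' 1
python3 - <<'E'
from h import *
print(go([509.6,129.7,77]))
T=cam('top');S=cam('side');s=ctrl.get_image('side')[:,:,::-1];t=ctrl.get_image('top')[:,:,::-1]
cv2.imwrite('pics/side15.png',s);cv2.imwrite('pics/top15.png',t)
C,im=wpic('w15')
O=np.array([494.4,229.9]);c=np.array([-.1495,.9888]);
r=im.astype(int);m=(r[:,:,0]>1.7*r[:,:,2])&(r[:,:,0]<140)
for n,x,z in(('thrown ball',-125,59),('down ball',-71,106),('knob home',-175,88)): print(n,proj(S,[*(O+x*c),z]).round(0),proj(C,[*(O+x*c),z]).round(0),proj(T,[*(O+x*c),z]).round(0))
E
```

```text
t: 55.75
ee_pos: [525.0, 59.2, 149.8]
orientation: [-0.241, 3.124, 0.025]
ft_force: [-0.4, 0.5, -0.0]
width: 51.2
t: 56.35
ee_pos: [514.4, 126.1, 150.5]
orientation: [-0.241, 3.124, 0.025]
ft_force: [-0.0, 0.6, -0.4]
width: 6.2
tool x axis deg -171.2 z [ 0.007  0.017 -1.   ] ee [514.4 126.1 150.5]
[0.48 0.31 7.35]
thrown ball [252. 170.] [232. 189.] [220. 186.]
down ball [243. 148.] [299. 204.] [204. 186.]
knob home [260. 173.] [170. 198.] [234. 183.]
```

```bash
python3 -m inch '[{"xyz":[0.4,0.2,2],"spin":0},{"xyz":[0.5,0.2,4.5],"spin":0},{"xyz":[0.5,0.2,6.5],"spin":0},{"xyz":[0.5,0.2,7.3],"spin":0},{"xyz":[0.5,0.2,7.3],"spin":0}]' 1
python3 -m inch '[{"xyz":[0,1,0],"spin":0},{"xyz":[0,2,0],"spin":0},{"xyz":[0,3,0],"spin":0},{"xyz":[0,4,0],"spin":0},{"xyz":[0,5,0],"spin":0},{"xyz":[0,6,0],"spin":0},{"xyz":[0,7,0],"spin":0},{"xyz":[0,7.5,0],"spin":0},{"xyz":[0,7.5,0],"spin":0},{"xyz":[0,7.5,0],"spin":0}]' 1
python3 -m inch '[{"xyz":[0,0,-5],"spin":0},{"xyz":[0,0,-10],"spin":0},{"xyz":[0,0,-15],"spin":0},{"xyz":[4,0,-18],"spin":0},{"xyz":[9,0,-18],"spin":0},{"xyz":[13,0,-18],"spin":0},{"xyz":[13,0,-18],"spin":0},{"xyz":[13,0,-18],"spin":0}]' 1
python3 - <<'E'
from h import *
T=cam('top');S=cam('side');s=ctrl.get_image('side')[:,:,::-1];t=ctrl.get_image('top')[:,:,::-1];C,im=wpic('w16');w=im[:,:,::-1]
a=cv2.resize(s[100:190,180:290],(400,327));b=cv2.resize(s[240:320,240:380],(400,229))
d=cv2.resize(w[0:220,:],(400,172));e=cv2.resize(t[140:245,140:350],(400,200))
m=np.zeros((600,800,3),np.uint8);m[:327,:400]=a;m[327:556,:400]=b;m[:172,400:]=d;m[200:400,400:]=e;m[400:600,400:]=cv2.resize(t[145:240,300:375],(400,506))[:200] if 0 else cv2.resize(t[150:240,320:360].transpose(1,0,2),(400,200))
cv2.imwrite('pics/fin.png',m)
E
```

```text
t: 57.0
ee_pos: [509.3, 127.6, 76.8]
orientation: [-0.239, 3.126, 0.025]
ft_force: [0.8, 0.2, -0.5]
width: 0.4
t: 58.0
ee_pos: [497.8, 201.7, 77.8]
orientation: [-0.239, 3.126, 0.025]
ft_force: [0.8, -0.3, -0.3]
width: 0.3
t: 58.8
ee_pos: [368.6, 178.9, 257.4]
orientation: [-0.239, 3.125, 0.025]
ft_force: [0.4, 0.3, 0.3]
width: 0.4
```

View pics/fin.png

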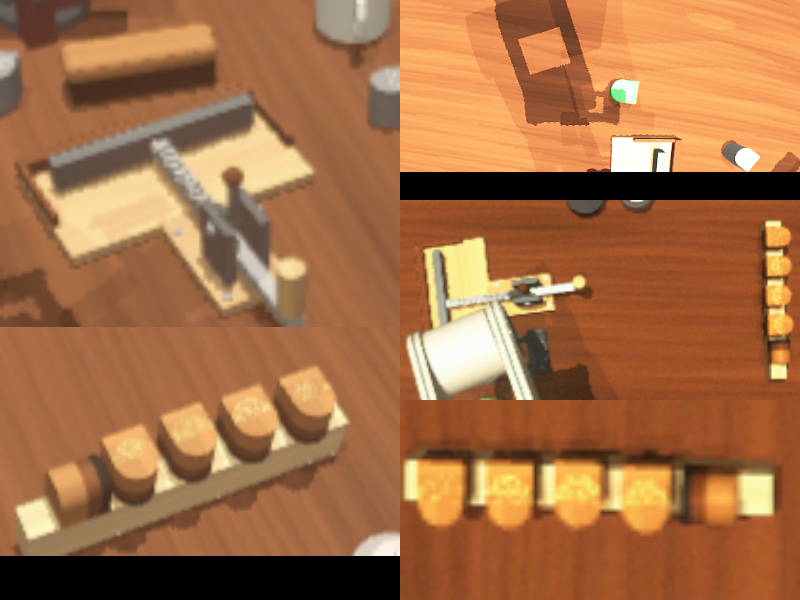

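```bash
python3 -c "
from workcell import ctrl
print(ctrl.close_job(),ctrl.get_obs()['t'])"
```

```text
the job is handed in; nothing more can be done
the job is handed in; nothing more can be done
```

The job is handed in, after about 59 s of robot time. I threw the pawl back, drew the bar to its stop, moved all five heel blocks to the rail, pushed the bar home and dropped the pawl onto its teeth.

**Things that did not go to plan:**
- **Bar pull:** On the first pull I let go while backing off, and the bar slid back to about 93–100 mm. I gripped it again, pulled it to the stop and released it there.
- **Bar readings:** The camera distances first suggested the bar was only at 93–95 mm. That came from a clamp origin about 6 mm off. With the origin corrected, both stops (about 105 mm apart) fitted.
- **Fallen block:** The first block was knocked off the rail onto the bench. I picked it up and laid it on the rail on its flat face; the other four stand upright.

**Last checks:**
- The final side and top pictures show five separate blocks on the rail.
- The bar knob sits at its expected home position, within a pixel.
- The pawl's ball stands upright where it should be with the pawl down, within a pixel.
- The gripper was empty and clear of everything.
- I did not touch the jar, tin, lamp or brush, but I did not measure their positions again at the end.

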